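# Vent the press tank, load the die plates and lock the bed

### The job

Set up the little press: first vent its tank by turning the red pressure cap anticlockwise to its first stop and letting it hiss there, not pressed, for about two seconds, then press it down, turn it past the stop, lift it off and leave it in the aluminium dish. Next lay every loose die plate in a pocket of the die bed, one to a pocket, and press each down until it sits level and fully home; only then knock the yellow lock pin fully down with the mallet, not with the hand. Put the mallet back on its cork pad and leave the other things on the bench alone.

Things in the scene. Friction and masses are not known exactly. Their poses are not given: they have to be found in the camera images.
- neck_top (a point): Centre of the top of the filler neck, a steel stub 40 wide, 117 above the bench; z up along its axis; x is where the cap's x axis points when fully locked (0 deg). Cap turns anticlockwise seen from above: from 0 its two ears run under the neck's flange to the first stop at about 32 deg (0.56 rad), blocked by tabs; pressed 6 to 8 mm down it passes them (see tank).
- tank: Green hydraulic tank, fixed, 150 x 150, 75 high, origin under its centre. Its cap pressed down (8 mm is hard bottom; spring 5 N at rest, 10 N at bottom) and turned past the first stop goes on to the end stop at about 82 deg (1.43 rad); there the ears face gaps in the flange, the spring lifts the cap 2 mm and it lifts straight off, clear of the neck after 25 mm.
- cap_grip (a point): Middle of the grip bar of the loose red pressure cap (160 g). Disc 72 wide, 10 thick; bar on top 56 long (cap's x), 16 wide (y), 26 high; this point is on the axis, 13 above the disc and 13 below the bar's top, 31 above neck_top when locked. Starts 0 to 6 deg from locked. White mark at its +x end. Four legs reach 21 below the disc: off the neck it stands level, point 44 above the floor.
- dish_floor (a point): Centre of the floor (4 above the bench) of the round aluminium dish, 102 wide inside, rim 12 high, fixed; in front, left or right of the middle.
- lockpin (a joint): Lock pin of the die bed, m: 0 is up, 0.014 is fully home. Stiff and lightly sprung: it takes about 8 to 10 N to drive and stays where it is left.
- pin_top (a point): Centre of the top of the lock pin's yellow head, 24 wide; it stands 42 above the die bed's deck when up and moves down with the pin. The pin is 85 beyond the middle pocket's centre (pockets' +x).
- mallet_grip (a point): Where to grip the mallet: middle of the wooden handle's height and width, 60 from the head's axis. Handle 22 wide (y), 26 high (z), from 25 to 148 behind the head's axis; mallet's +x points from handle to head. The black head, 50 (x) by 46 (y) by 70 high, stands on one face, handle level at half its height. About 350 g, balance point about 15 behind the head's axis.
- mallet_face (a point): Centre of the lower striking face of the mallet's head, 35 below and 60 ahead (mallet's +x) of mallet_grip.
- pad: Cork pad, 90 x 190 x 3 thick, fixed, on which the mallet starts, in front, on the other side of the middle from the dish. Origin at the centre of its underside; long side along y.
- pocket0 (a point): Centre of the floor of the right pocket (seen from the robot) in the fixed dark steel die bed: 88 (x) by 58 (y), 5 deep, pockets 88 apart; floor 45 above the bench, aluminium deck 50. A brass ejector pad 28 wide stands 5 proud of the floor in the middle; it slides down flush under about 7 N and stays down.
- pocket1 (a point): Centre of the floor of the middle pocket (seen from the robot) in the fixed dark steel die bed: 88 (x) by 58 (y), 5 deep, pockets 88 apart; floor 45 above the bench, aluminium deck 50. A brass ejector pad 28 wide stands 5 proud of the floor in the middle; it slides down flush under about 7 N and stays down.
- pocket2 (a point): Centre of the floor of the left pocket (seen from the robot) in the fixed dark steel die bed: 88 (x) by 58 (y), 5 deep, pockets 88 apart; floor 45 above the bench, aluminium deck 50. A brass ejector pad 28 wide stands 5 proud of the floor in the middle; it slides down flush under about 7 N and stays down.
- plate0_center (a point): Centre of loose copper-coloured die plate 0: 80 (x) by 50 (y) by 16 thick, about 250 g, all alike; starts flat on a 3 mm rubber mat at the side away from the tank (None if absent; two or three are there). Seated level in a pocket it is 8 above the pocket's floor (13 while it rides on the raised ejector).
- plate1_center (a point): Centre of loose copper-coloured die plate 1: 80 (x) by 50 (y) by 16 thick, about 250 g, all alike; starts flat on a 3 mm rubber mat at the side away from the tank (None if absent; two or three are there). Seated level in a pocket it is 8 above the pocket's floor (13 while it rides on the raised ejector).
- plate2_center (a point): Centre of loose copper-coloured die plate 2: 80 (x) by 50 (y) by 16 thick, about 250 g, all alike; starts flat on a 3 mm rubber mat at the side away from the tank (None if absent; two or three are there). Seated level in a pocket it is 8 above the pocket's floor (13 while it rides on the raised ejector).
- paste_tin: Bystander: white tin, 70 wide, 70 tall, at the back right (mm). Leave alone.
- big_nut: Bystander: steel ring nut, 32 wide, 14 high, lying in front, between dish and mallet (mm). Leave alone.
- punch: Bystander: dark steel punch standing upright, 24 wide, 75 tall, at the back left (mm). Leave alone.
Mind the look-alikes: they are no part of the job. What is shaped like the part that bears plate2_center but green, pink or purple is not meant.

How it is judged:
By the outcome, as a careful person would: the job done as asked, in the order asked, and still so for the second after the job is handed in, with the robot touching nothing.
Of plate0, plate1, plate2 only 2 to 3 are there at a start; the rules pass over those that are not, and their reading is None.
At some moment in a run one of plate0, plate1, plate2 may be knocked a few centimetres aside while the robot is not near it.
It also fails if it takes over 210 s, if anything falls off the work surface, if the arm or the gripper's body presses on something with over 40 N, if the wrist force passes 120 N, or if a joint passes its speed limit or range.

### The arm

A 6-joint arm with a two-finger parallel gripper is mounted at the origin on the work surface. World frame = base frame: x ahead of the robot, y to its left, z up, the work surface at z = 0. Lengths are in m, angles in rad, forces in N, time in s.
With the tool pointing down it reaches from about 0.25 to 0.775 m from the base axis. Payload 4 kg.
Tool frame: the origin (TCP) lies midway between the tips of the shut fingers; the grasp point (between the pads) lies 19 mm behind it; z points along the fingers, x is the direction in which the jaws open and shut, and the axes are right-handed (so a half turn about z gives the same grasp; the last joint's range is limited). The gripper opens to 94 mm and grips with 3 to 60 N. Pads are 16 mm wide; open, the fingers measure 119 mm over their backs; the gripper's body (75 mm by 177 mm) begins 78 mm behind the grasp point.
Start: joints at [-1.285, 0.087, 1.371, -0, 1.684, -0.103], TCP at [0.208, -0.509, 0.206] pointing down, gripper open.
Joint ranges: [-3.1, 3.1], [-0.76, 2.03], [0.27, 2.55], [-1.08, 4.22], [0.17, 2.65], [-2.57, 2.57]. Speed limits (rad/s): [2.79, 2.79, 3.14, 3.14, 3.14, 3.14].

### API

Orientations are given as [roll, pitch, yaw] about the fixed x, y, z axes, in that order (R = Rz(yaw) Ry(pitch) Rx(roll)).
In Python, from bench import * gives the robot as it stands.
- The arm moves only by the tool send_rows, never from a script. Its argument "rows" is one flat list of numbers, 7 for each row, row after row: the shift along the world's x, y, z in mm, then the turn, a rotation vector about the world's x, y, z in degrees, then the opening, from 0 (shut) to 1 (fully open). A call has exactly 8 rows; each row shifts and turns the commanded pose from where the row before left it; what a row does not reach is not made up. A row lasts 1/8 s, in which the tool goes at most 62.5 mm and 10.7 degrees, less where a joint would pass 70% of its speed; a pose out of reach is approached as far as the arm can. A call is refused whole if a number of a shift passes 62.5 or a number of a turn 10.7, either way. A call with a gripper value outside its range is refused whole. The fingers move at their own pace and stop on an object; the grip force is fixed at half the most. Time passes only in rows, so rows that do not move let the fingers close, or fill a call up. It gives the time, the measured TCP pose, the force and the opening at its end, in the units of the state.
- get_obs(): the state, without advancing time (a new reading comes with each control period).
- snapshot(name): name is "side" or "top" or "wrist"; returns a dict with "color" (400x640x3 uint8, red, green, blue), "intrinsics" (3x3 intrinsics, pixels), "rvec" (rotation vector, rad) and "tvec" (3), from world to camera coordinates, as OpenCV has them; the wrist camera has in their place "T_tool_cam" (4x4, takes a point from camera to tool coordinates, whose origin is the TCP and whose axes are the tool frame's). Camera axes: x right, y down, z forward; pixel columns grow to the right and rows downward; lengths in m; the calibration is good to about 2 mm. A picture is of the moment at which its call begins: read the wrist's pose just before it. There is no depth.
- close_job(): hands the job in, once; it reports no verdict.
The state is a dict: "time": time; "joint_positions": joint angles; "qvel": joint speeds; "joint_torque": joint torques, N m; "tool_pos": TCP position; "ee_rot": TCP orientation; "wrist_force": force on the tool from outside, world axes, zero at the start; "wrist_torque": the same for the moment, N m; "width": finger opening in m.
Only numpy, scipy, OpenCV 4.12 (cv2) and the standard library are available. Lean on these libraries where they do the work, as an engineer would, in place of code of your own. Each camera call takes 0.05 s, during which the arm holds its last target.

## Working session

There is one attempt and no reset: what is moved stays moved. The work goes in short steps, Python scripts to look and compute and a tool call to move; the robot and the scene stay as the last step left them, time stands still between calls to the robot, and variables do not carry over. Pictures are saved under pics/ and viewed, and the job is handed in when it is done.

Besides the shell and the picture viewer there is one more tool, called after ">>>" as name(argument=value, ...), one argument or row to a line, values as JSON. send_rows: Moves the arm, as the interface text tells. Its arguments: {"type":"object","properties":{"rows":{"type":"array","items":{"type":"number"}}},"required":["rows"]}

```bash
ls; mkdir -p pics
cat > h.py <<'E'
from bench import *
import numpy as np, cv2, json
from scipy.spatial.transform import Rotation as R
def save(name,fn,crop=None,scale=1):
    o=get_obs(); s=snapshot(name); im=s['color'][:,:,::-1].copy()
    np.savez('pics/'+fn+'.npz',color=im,K=s['intrinsics'],**({'rvec':s['rvec'],'tvec':s['tvec']} if 'rvec' in s else {'T':s['T_tool_cam'],'p':o['tool_pos'],'r':o['ee_rot']}))
    cv2.imwrite('pics/'+fn+'.png',im)
def crop(fn,x0,y0,x1,y1,sc,out):
    im=cv2.imread('pics/'+fn+'.png')[y0:y1,x0:x1]
    cv2.imwrite('pics/'+out+'.png',cv2.resize(im,None,fx=sc,fy=sc,interpolation=cv2.INTER_CUBIC))
def cam(fn):
    d=np.load('pics/'+fn+'.npz'); K=d['K']
    if 'rvec' in d:
        Rm=cv2.Rodrigues(d['rvec'])[0]; t=d['tvec'].reshape(3)
        return K,Rm,t
    Rt=R.from_euler('xyz',d['r']).as_matrix(); T=np.eye(4);T[:3,:3]=Rt;T[:3,3]=d['p']
    W=np.linalg.inv(T@d['T']); return K,W[:3,:3],W[:3,3]
def px(fn,u,v,z):
    K,Rm,t=cam(fn); d=Rm.T@np.linalg.inv(K)@np.array([u,v,1.]); c=-Rm.T@t
    return np.round((c+d*(z-c[2])/d[2])*1000,1)
def proj(fn,P):
    K,Rm,t=cam(fn); q=K@(Rm@np.array(P)+t); return np.round(q[:2]/q[2],1)
E
python3 - <<'E'
from h import *
print(get_obs())
for n in('side','top','wrist'):save(n,n+'0')
E
```

```text
pics
{'time': 0.0, 'joint_positions': array([-1.28510634e+00,  8.79832748e-02,  1.37223449e+00, -3.01534278e-06,
        1.68357644e+00, -1.03070023e-01]), 'qvel': array([ 0.00215337, -0.0021823 , -0.00028872,  0.00088444, -0.00104135,
        0.00068964]), 'joint_torque': array([ 1.14305443e-03, -3.40178812e+01, -3.02424932e+01,  7.19735515e-02,
        3.30909749e-02, -1.85099939e-04]), 'tool_pos': array([ 0.20833095, -0.50843819,  0.20429874]), 'ee_rot': array([-3.14136912e+00,  2.19018209e-03, -1.18203641e+00]), 'wrist_force': array([-0.1348266 , -0.39886453,  0.79962897]), 'wrist_torque': array([-0.00477728, -0.01896399, -0.06406775]), 'width': 0.09359151057776081}
```

View pics/top0.png

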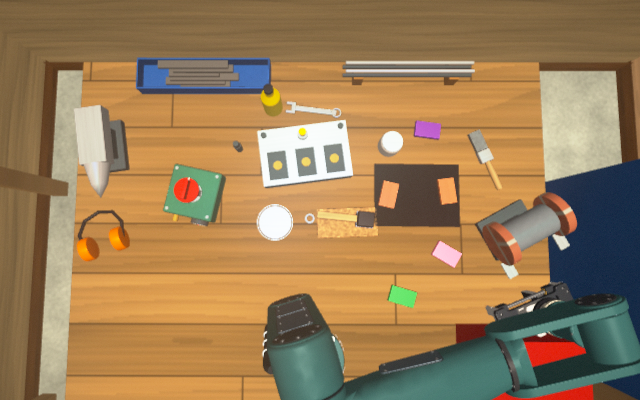

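View pics/side0.png

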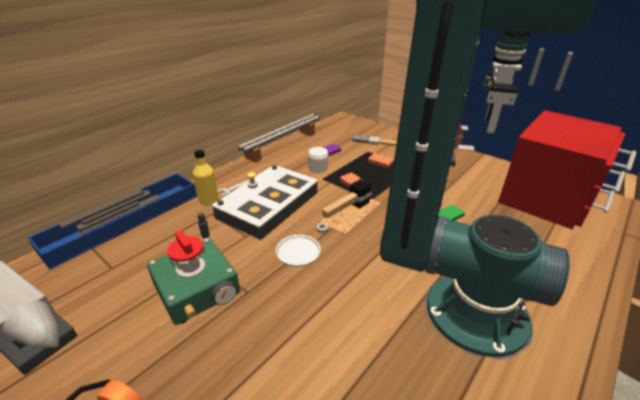

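View pics/wrist0.png

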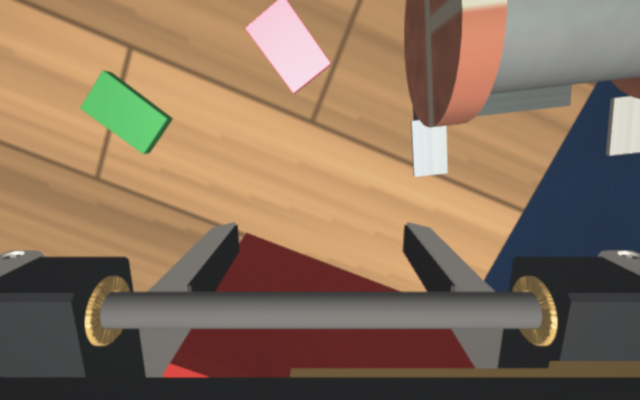

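The top picture shows:
- the red cap at (186,190)
- the dish at (275,222), the nut at (309,217) and the mallet head at (366,219)
- the die bed at (306,155), with the yellow pin at (302,132)
- two copper plates on the black mat, at (389,194) and (447,190)

The purple (427,130), pink (447,254) and green (402,296) blocks are look-alikes in the wrong colours and off the mat. I'll enlarge to confirm.

Run:
```python
from h import *
crop('top0',150,110,370,250,3.6,'c1'); crop('top0',300,110,480,250,4.2,'c2')
crop('side0',130,130,410,330,2.8,'c3')
K,Rm,t=cam('top0'); print(K,-Rm.T@t)
```

```text
[[396.922798     0.         307.28417863]
 [  0.         396.922798   203.86151346]
 [  0.           0.           1.        ]] [0.36798318 0.00238033 1.25703823]
```

View pics/c1.png

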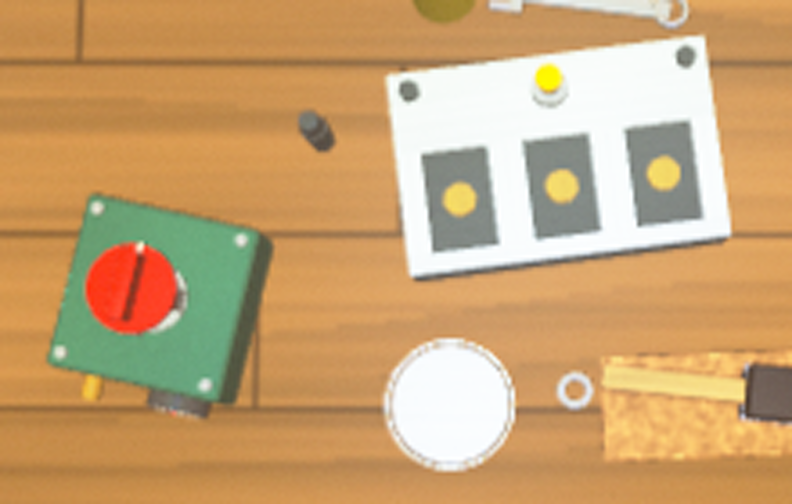

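View pics/c2.png

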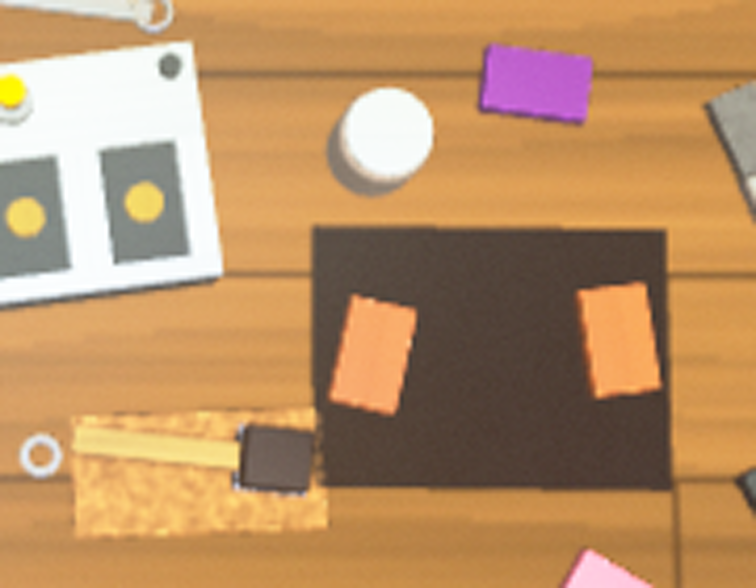

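View pics/c3.png

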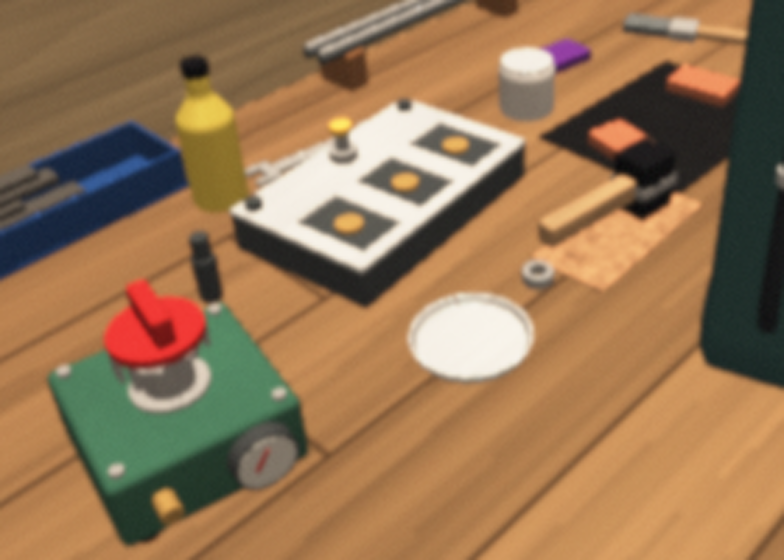

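Run:
```python
from h import *
def c1(u,v,z): return px('top0',150+u/3.6-.4,110+v/3.6-.4,z)
def c2(u,v,z): return px('top0',300+u/4.2-.4,110+v/4.2-.4,z)
print('cap',c1(132,288,.135)); print('mark',c1(139.5,247,.161),c1(125,319,.161))
print('tank corners',[c1(*p,.075) for p in((97,207),(241,240),(205,385),(59,353))])
print('dish',c1(450,404,.016))
for p in((460,199),(562,186),(664,172.5)):print('pocket',c1(*p,.05))
print('pin',c1(549,78,.092))
print('mallet head',c2(279,459,.073),'handle',c2(75,440,.051),c2(240,453,.051))
for c in([(352,295),(416,309),(396,414),(331,401)],[(578,291),(645,283),(661,388),(597,398)]):
    P=np.array([c2(*p,.019) for p in c]); print('plate',P.mean(0),P[:,:2].tolist(), np.degrees(np.arctan2(*(P[0]+P[1]-P[2]-P[3])[[1,0]])))
print('tin',c2(388,135,.07),'nut',c2(41,455,.01))
P=[c2(*p,.003) for p in((75,415),(315,410),(328,533),(75,535))];print('pad',P)
```

```text
cap [507.2 351.8 135. ]
mark [536.  338.8 161. ] [479.8 348.4 161. ]
tank corners [array([582.9, 401.9,  75. ]), array([555.2, 280.4,  75. ]), array([433.7, 307.6,  75. ]), array([460.1, 429.6,  75. ])]
dish [421.  109.3  16. ]
pocket [595.   99.6  50. ]
pocket [606.4  12.3  50. ]
pocket [618.2 -75.   50. ]
pin [689.1  23.   92. ]
mallet head [ 427.9 -168.3   73. ] handle [442.5 -23.9  51. ] [ 433.3 -143.3   51. ]
plate [ 508.825 -247.625   19.   ] [[553.7, -232.0], [543.2, -279.7], [464.4, -263.5], [474.0, -215.3]] -11.726419779693117
plate [ 520.3   -431.725   19.   ] [[557.1, -401.2], [563.2, -451.5], [484.2, -461.0], [476.7, -413.2]] 7.681740419087082
tin [ 663.1 -250.1   70. ] nut [433.7   0.7  10. ]
pad [array([464.3, -24.9,   3. ]), array([ 468.5, -205.9,    3. ]), array([ 376.1, -214.5,    3. ]), array([374.1, -25. ,   3. ])]
```

Run:
```python
from h import *
d=np.load('pics/wrist0.npz');print(d['T'].round(3),d['K'])
K,Rm,t=cam('wrist0');print(-Rm.T@t,px('wrist0',320,200,0),px('wrist0',320,390,0))
# check vs top: green block
print(px('wrist0',126,112,.016),px('top0',402,296,.016))
```

```text
[[ 1.     0.001  0.001 -0.001]
 [-0.001  0.973  0.232 -0.067]
 [-0.    -0.232  0.973 -0.18 ]
 [ 0.     0.     0.     1.   ]] [[332.48838114   0.         320.61129591]
 [  0.         332.48838114 196.68337427]
 [  0.           0.           1.        ]]
[ 0.27011523 -0.48283308  0.3843363 ] [ 181.3 -517.9    0. ] [ -68.4 -620.4    0. ]
[ 195.9 -286.7   16. ] [ 194.  -284.5   16. ]
```

>>> send_rows(
  rows=[18, 54, 12, 0, 0, -4, 1, 18, 54, 12, 0, 0, -4, 1, 18, 54, 12, 0, 0, -4, 1, 18, 54, 12, 0, 0, -4, 1, 18, 54, 12, 0, 0, -4, 1, 18, 54, 12, 0, 0, -4, 1, 18, 54, 12, 0, 0, -4, 1, 18, 54, 12, 0, 0, -4, 1],
)

```text
time: 1.15
tool_pos: [0.3525, -0.0752, 0.3018]
ee_rot: [-3.141, -0.0, -1.743]
wrist_force: [1.1, 0.4, -0.6]
width: 0.0941
```

>>> send_rows(
  rows=[14, 50, 0, 0, 0, 0, 1, 14, 50, 0, 0, 0, 0, 1, 14, 50, 0, 0, 0, 0, 1, 14, 50, 0, 0, 0, 0, 1, 14, 50, 0, 0, 0, 0, 1, 14, 50, 0, 0, 0, 0, 1, 14, 50, 0, 0, 0, 0, 1, 0, 0, 0, 0, 0, 0, 1],
)

```text
time: 2.15
tool_pos: [0.4503, 0.2755, 0.2993]
ee_rot: [3.138, -0.002, -1.736]
wrist_force: [0.2, 0.1, -0.2]
width: 0.0937
```

Run:
```python
from h import *
o=get_obs();print(o['time'],o['tool_pos'],o['ee_rot'],o['wrist_force'])
save('wrist','w1')
```

```text
2.15 [0.45029161 0.27551581 0.29930002] [ 3.13816733e+00 -1.89835499e-03 -1.73611807e+00] [ 0.23486207  0.06369409 -0.21454634]
```

View pics/w1.png

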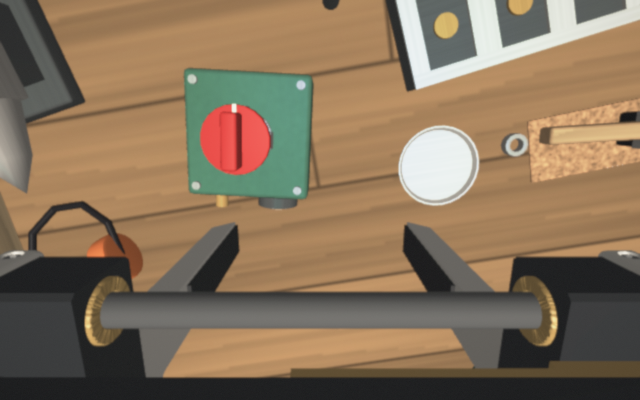

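Wrist view: cap disc at about (236,139) on the green tank, with the white mark at (234,107) at the far end of the bar. The dish is at (439,165).

Run:
```python
from h import *
crop('w1',175,60,325,215,5,'c4')
```

```text
(no output)
```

View pics/c4.png

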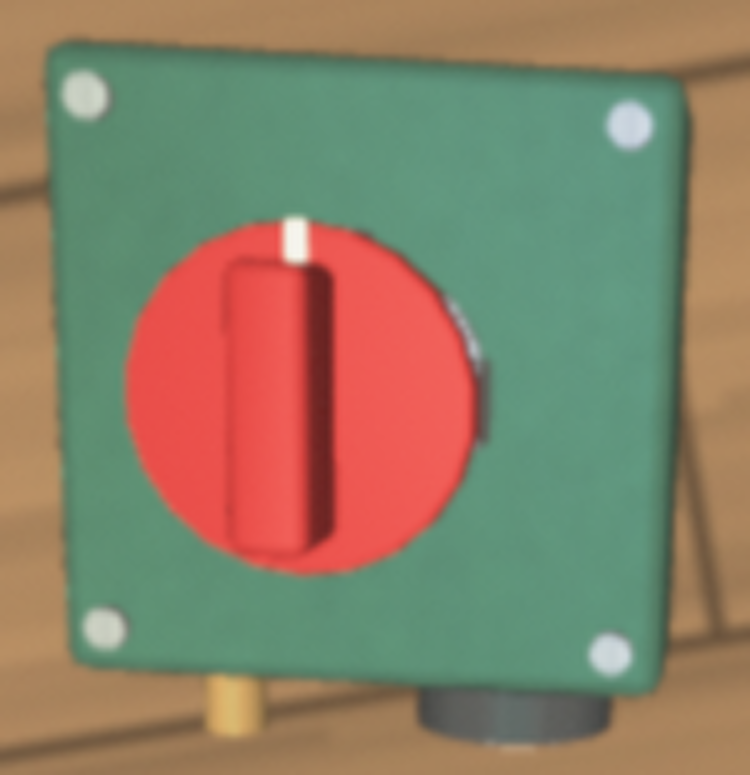

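Run:
```python
from h import *
def c(u,v,z): return px('w1',175+u/5-.4,60+v/5-.4,z)
print('disc',c(301,397,.135),'bar corners',[c(*p,.161) for p in((228,262),(306,262),(306,552),(236,552))])
print('bar ends',c(267,262,.161),c(271,552,.161))
print('mark',c(296,227,.135)); 
print('screws',[c(*p,.076) for p in((85,97),(630,125),(610,655),(105,628))])
print('dish',px('w1',439,165,.016), 'ring', [px('w1',*p,.016) for p in((400,165),(478,165),(439,126),(439,204))])
```

```text
disc [508.8 354.8 135. ] bar corners [array([535.7, 355.9, 161. ]), array([533.4, 341.6, 161. ]), array([480.4, 353.7, 161. ]), array([482.6, 367. , 161. ])]
bar ends [534.5 348.7 161. ] [481.5 360.3 161. ]
mark [541.7 348.3 135. ]
screws [array([582. , 403.9,  76. ]), array([555.5, 281.5,  76. ]), array([433.1, 308.7,  76. ]), array([460.3, 430.5,  76. ])]
dish [424.1 111.7  16. ] ring [array([433.1, 165.6,  16. ]), array([415.2,  57.7,  16. ]), array([477.6, 107.4,  16. ]), array([367.6, 116.3,  16. ])]
```

Cap axis is at (508,355.5) and the bar points at about −12°, so the jaws need a yaw of about −102°.

>>> send_rows(
  rows=[15, 20, -20, 0, 0, -2.5, 1, 15, 20, -20, 0, 0, 0, 1, 14, 20, -20, 0, 0, 0, 1, 14, 20, -20, 0, 0, 0, 1, 0, 0, -25, 0, 0, 0, 1, 0, 0, -25, 0, 0, 0, 1, 0, 0, -15, 0, 0, 0, 1, 0, 0, 0, 0, 0, 0, 1],
)

```text
time: 3.2
tool_pos: [0.508, 0.3517, 0.1556]
ee_rot: [3.14, -0.002, -1.785]
wrist_force: [1.5, -0.5, -0.2]
width: 0.0944
```

Run:
```python
from h import *
o=get_obs();print(o['tool_pos'],np.degrees(o['ee_rot']),o['wrist_force'])
save('wrist','w2');save('side','s2'); crop('s2',100,180,320,340,3.5,'c5')
```

```text
[0.50799577 0.35168278 0.15557494] [ 1.79906059e+02 -1.03319063e-01 -1.02291509e+02] [ 1.51996359 -0.53474813 -0.19789593]
```

View pics/w2.png

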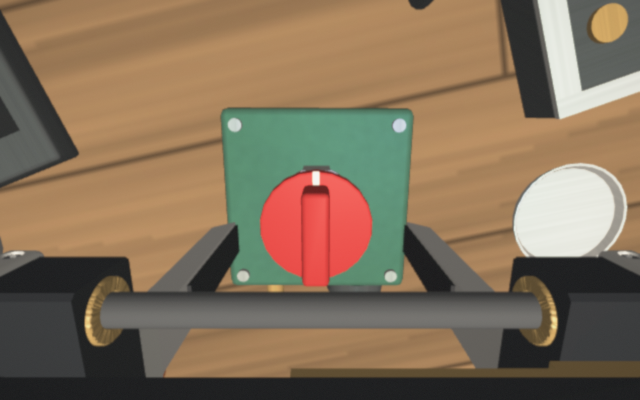

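View pics/c5.png

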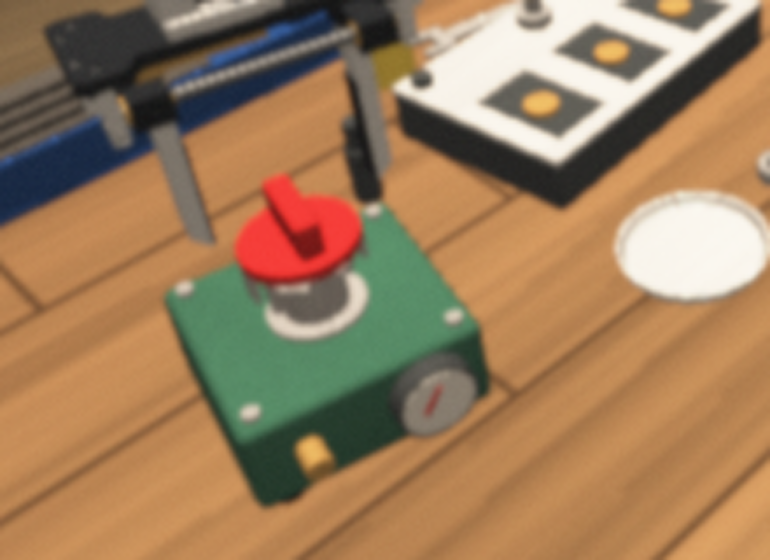

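Run:
```python
from h import *
o=get_obs();print(o['tool_pos'],o['joint_positions'],o['qvel'])
crop('w2',210,90,430,290,3.5,'c6')
```

```text
[0.50900011 0.35267165 0.15778679] [ 5.14497195e-01  2.52938817e-01  1.27440071e+00 -1.78847225e-04
  1.61257459e+00  2.29935263e+00] [ 0.00539171 -0.00399825 -0.01827257 -0.00109237 -0.00180221 -0.00115479]
```

View pics/c6.png

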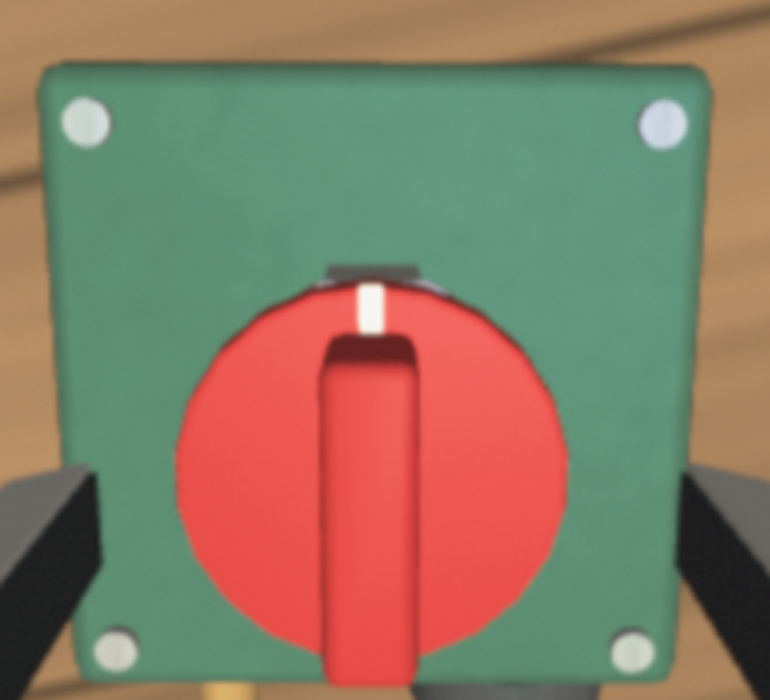

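>>> send_rows(
  rows=[0, 3, -6, 0, 0, 0, 1, 0, 0, -6, 0, 0, 0, 1, 0, 0, -3, 0, 0, 0, 1, 0, 0, 0, 0, 0, 0, 1, 0, 0, 0, 0, 0, 0, 1, 0, 0, 0, 0, 0, 0, 1, 0, 0, 0, 0, 0, 0, 1, 0, 0, 0, 0, 0, 0, 1],
)

```text
time: 4.3
tool_pos: [0.5085, 0.356, 0.1416]
ee_rot: [-3.141, 0.0, -1.784]
wrist_force: [0.5, 0.2, -0.3]
width: 0.0942
```

Run:
```python
from h import *
for i in range(3):
  o=get_obs();print(o['time'],o['tool_pos'],np.degrees(o['ee_rot']),o['wrist_force'])
save('wrist','w3');
for i in range(3):
  o=get_obs();print(o['time'],o['tool_pos'],np.degrees(o['ee_rot']),o['wrist_force'])
crop('w3',210,90,430,290,3.5,'c7')
```

```text
4.3 [0.50853525 0.3560494  0.1416328 ] [-1.79991572e+02  2.62142121e-03 -1.02224341e+02] [ 0.46422053  0.18421465 -0.29365049]
4.3 [0.50853525 0.3560494  0.1416328 ] [-1.79991572e+02  2.62142121e-03 -1.02224341e+02] [ 0.46422053  0.18421465 -0.29365049]
4.3 [0.50853525 0.3560494  0.1416328 ] [-1.79991572e+02  2.62142121e-03 -1.02224341e+02] [ 0.46422053  0.18421465 -0.29365049]
4.35 [0.50853134 0.35601409 0.1415718 ] [-1.79994550e+02 -2.40089897e-03 -1.02225773e+02] [-0.24049774 -0.07245557  0.56117154]
4.35 [0.50853134 0.35601409 0.1415718 ] [-1.79994550e+02 -2.40089897e-03 -1.02225773e+02] [-0.24049774 -0.07245557  0.56117154]
4.35 [0.50853134 0.35601409 0.1415718 ] [-1.79994550e+02 -2.40089897e-03 -1.02225773e+02] [-0.24049774 -0.07245557  0.56117154]
```

View pics/c7.png

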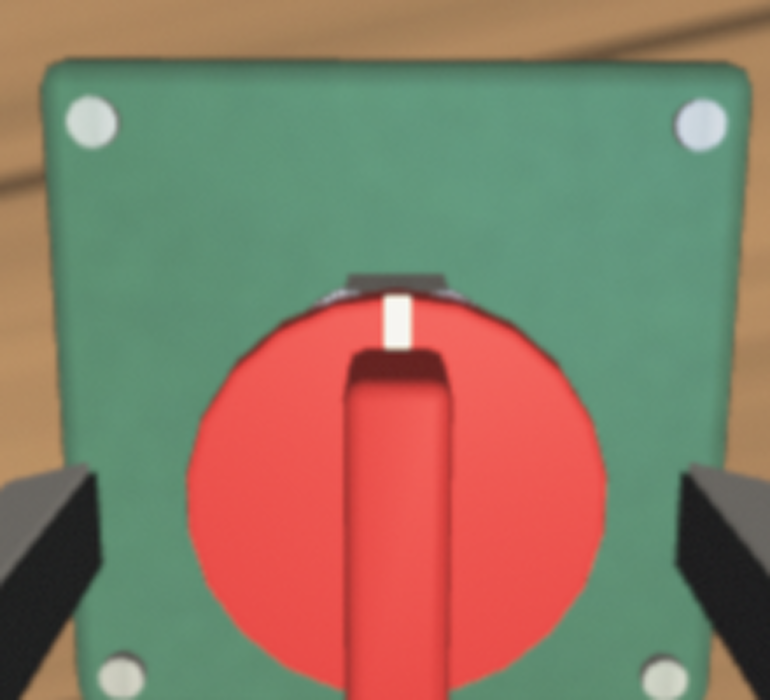

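>>> send_rows(
  rows=[-0.3, -1.2, -2, 0, 0, 0, 1, 0, 0, 0, 0, 0, 0, 1, 0, 0, 0, 0, 0, 0, 0, 0, 0, 0, 0, 0, 0, 0, 0, 0, 0, 0, 0, 0, 0, 0, 0, 0, 0, 0, 0, 0, 0, 0, 0, 0, 0, 0, 0, 0, 0, 0, 0, 0, 0, 0],
)

```text
time: 5.35
tool_pos: [0.5082, 0.3548, 0.1395]
ee_rot: [3.142, -0.0, -1.784]
wrist_force: [-0.0, 0.2, -0.7]
width: 0.0378
```

Run:
```python
from h import *
o=get_obs();print(o['time'],o['tool_pos'],np.degrees(o['ee_rot']),o['wrist_force'],o['wrist_torque'],o['width'])
```

```text
5.35 [0.50820532 0.35481106 0.13949405] [ 1.79999047e+02 -6.78564762e-03 -1.02226179e+02] [-0.02566189  0.18994034 -0.66252124] [ 0.020464   -0.02773404  0.01709643] 0.03782800223668939
```

>>> send_rows(
  rows=[0, 0, 0, 0, 0, 0, 0, 0, 0, 0, 0, 0, 0, 0, 0, 0, 0, 0, 0, 0, 0, 0, 0, 0, 0, 0, 0, 0, 0, 0, 0, 0, 0, 0, 0, 0, 0, 0, 0, 0, 2, 0, 0, 0, 0, 0, 0, 3, 0, 0, 0, 0, 0, 0, 3, 0],
)

```text
time: 6.35
tool_pos: [0.5082, 0.3548, 0.1395]
ee_rot: [-3.142, -0.0, -1.642]
wrist_force: [-0.9, -0.5, -0.3]
width: 0.0158
```

Run:
```python
from h import *
o=get_obs();print(o['time'],o['tool_pos'],np.degrees(o['ee_rot']),o['wrist_force'],o['wrist_torque'],o['width'])
```

```text
6.35 [0.50822081 0.35484758 0.13948811] [-1.79999492e+02 -4.03306983e-04 -9.40632568e+01] [-0.85951408 -0.48963771 -0.26555312] [ 0.03217272  0.0164509  -0.0686769 ] 0.015814118460313168
```

>>> send_rows(
  rows=[0, 0, 0, 0, 0, 3, 0, 0, 0, 0, 0, 0, 3, 0, 0, 0, 0, 0, 0, 3, 0, 0, 0, 0, 0, 0, 3, 0, 0, 0, 0, 0, 0, 2, 0, 0, 0, 0, 0, 0, 2, 0, 0, 0, 0, 0, 0, 0, 0, 0, 0, 0, 0, 0, 0, 0],
)

```text
time: 7.35
tool_pos: [0.5082, 0.3549, 0.1395]
ee_rot: [-3.142, -0.0, -1.365]
wrist_force: [0.5, 0.3, -0.4]
width: 0.0163
```

Run:
```python
from h import *
o=get_obs();print(o['time'],o['tool_pos'],np.degrees(o['ee_rot']),o['wrist_force'],o['wrist_torque'],o['width'])
```

```text
7.35 [0.50821249 0.35489527 0.13948122] [-1.79996476e+02 -2.50468856e-04 -7.82183414e+01] [ 0.49703344  0.25810926 -0.38404434] [ 0.06431594 -0.03310952  0.0494675 ] 0.016265476257532132
```

Turned 24° so far, with hardly any torque. I'll continue in small steps.

>>> send_rows(
  rows=[0, 0, 0, 0, 0, 1, 0, 0, 0, 0, 0, 0, 1, 0, 0, 0, 0, 0, 0, 1, 0, 0, 0, 0, 0, 0, 1, 0, 0, 0, 0, 0, 0, 1, 0, 0, 0, 0, 0, 0, 0, 0, 0, 0, 0, 0, 0, 0, 0, 0, 0, 0, 0, 0, 0, 0],
)

```text
time: 8.35
tool_pos: [0.5082, 0.3548, 0.1395]
ee_rot: [-3.142, -0.0, -1.278]
wrist_force: [0.4, 0.4, 0.3]
width: 0.0162
```

Run:
```python
from h import *
o=get_obs();print(o['time'],o['tool_pos'],np.degrees(o['ee_rot']),o['wrist_force'],o['wrist_torque'],o['width'],o['joint_torque'])
save('wrist','w4');
crop('w4',210,90,430,290,3.5,'c8')
```

```text
8.35 [0.50820023 0.3548117  0.13952064] [-1.79999474e+02 -7.60648782e-03 -7.32198677e+01] [0.36368222 0.42108989 0.268225  ] [ 0.1163984  -0.03590692  0.00552812] 0.01617774505018137 [-8.71397112e-02 -4.11014414e+01 -2.98890138e+01 -7.35604973e-02
 -2.42368737e-02 -2.17148918e-02]
```

View pics/c8.png

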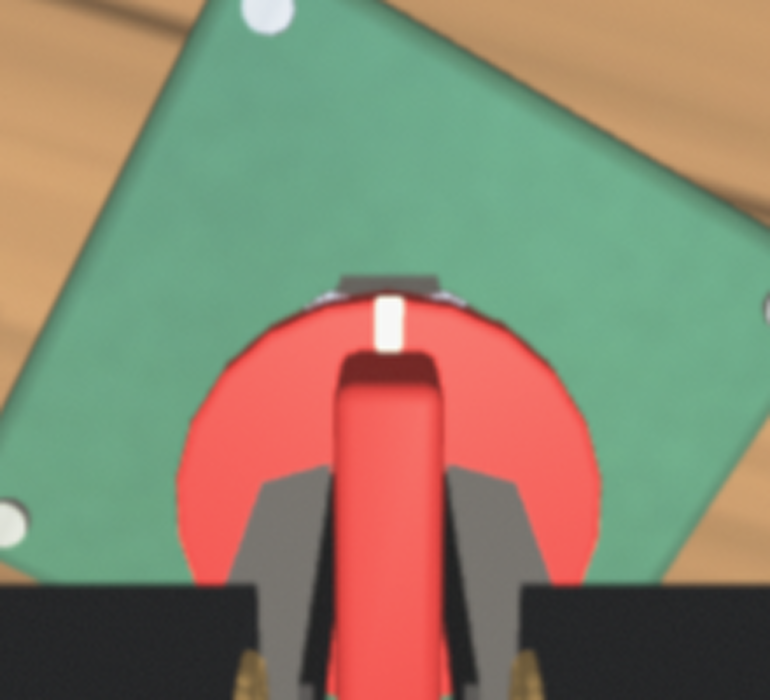

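>>> send_rows(
  rows=[0, 0, 0, 0, 0, 1, 0, 0, 0, 0, 0, 0, 1, 0, 0, 0, 0, 0, 0, 1, 0, 0, 0, 0, 0, 0, 1, 0, 0, 0, 0, 0, 0, 0, 0, 0, 0, 0, 0, 0, 0, 0, 0, 0, 0, 0, 0, 0, 0, 0, 0, 0, 0, 0, 0, 0],
)

```text
time: 9.4
tool_pos: [0.5082, 0.3548, 0.1395]
ee_rot: [3.142, -0.0, -1.208]
wrist_force: [-0.7, 0.1, 0.0]
width: 0.0158
```

Run:
```python
from h import *
o=get_obs();print(o['time'],o['tool_pos'],np.degrees(o['ee_rot']),o['wrist_force'],o['wrist_torque'],o['width'])
```

```text
9.4 [0.50817961 0.35484146 0.13952403] [ 1.79998931e+02 -9.44698939e-04 -6.92264761e+01] [-0.70249955  0.11377431  0.03120761] [ 0.04359141  0.03910425 -0.27374582] 0.01583889564323225
```

>>> send_rows(
  rows=[0, 0, 0, 0, 0, 1, 0, 0, 0, 0, 0, 0, 0, 0, 0, 0, 0, 0, 0, 0, 0, 0, 0, 0, 0, 0, 0, 0, 0, 0, 0, 0, 0, 0, 0, 0, 0, 0, 0, 0, 0, 0, 0, 0, 0, 0, 0, 0, 0, 0, 0, 0, 0, 0, 0, 0],
)

```text
time: 10.4
tool_pos: [0.5081, 0.3548, 0.1395]
ee_rot: [3.142, -0.0, -1.191]
wrist_force: [-0.7, 0.8, 0.3]
width: 0.0158
```

Run:
```python
from h import *
o=get_obs();print(o['time'],o['tool_pos'],np.degrees(o['ee_rot']),o['wrist_force'],o['wrist_torque'],o['width'])
save('wrist','w5');
crop('w5',210,90,430,290,3.5,'c9')
```

```text
10.4 [0.50814955 0.35484193 0.13948836] [ 1.79995179e+02 -1.69133469e-03 -6.82226089e+01] [-0.66076521  0.83751323  0.28795043] [ 0.08665843  0.09395926 -0.36982178] 0.015832791446410602
```

View pics/c9.png

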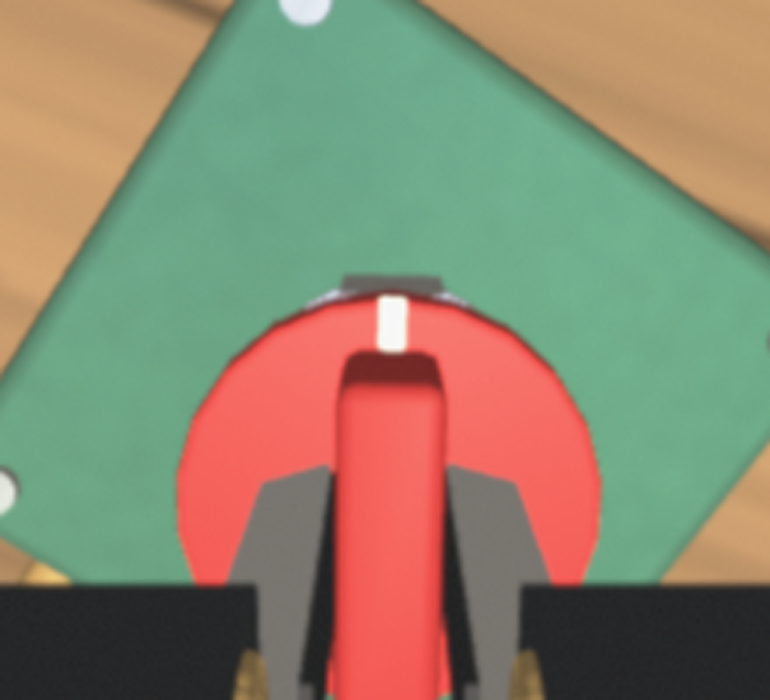

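The cap is at the first stop: torque has risen and the cap has begun to lag the fingers. I'll hold there unpressed.

>>> send_rows(
  rows=[0, 0, 0, 0, 0, 0, 0, 0, 0, 0, 0, 0, 0, 0, 0, 0, 0, 0, 0, 0, 0, 0, 0, 0, 0, 0, 0, 0, 0, 0, 0, 0, 0, 0, 0, 0, 0, 0, 0, 0, 0, 0, 0, 0, 0, 0, 0, 0, 0, 0, 0, 0, 0, 0, 0, 0],
)

```text
time: 11.45
tool_pos: [0.5082, 0.3548, 0.1395]
ee_rot: [3.142, -0.0, -1.191]
wrist_force: [0.3, 0.2, 0.3]
width: 0.0159
```

>>> send_rows(
  rows=[0, 0, 0, 0, 0, 0, 0, 0, 0, 0, 0, 0, 0, 0, 0, 0, 0, 0, 0, 0, 0, 0, 0, 0, 0, 0, -1, 0, 0, -2, 0, 0, 0, -2, 0, 0, 0, 0, 0, 0, -2, 0, 0, 0, 0, 0, 0, -1.5, 0, 0, 0, 0, 0, 0, 0, 0],
)

```text
time: 12.45
tool_pos: [0.5082, 0.3533, 0.1395]
ee_rot: [-3.141, 0.001, -1.304]
wrist_force: [-0.3, 4.4, -1.4]
width: 0.0158
```

Run:
```python
from h import *
o=get_obs();print(o['time'],o['tool_pos'],np.degrees(o['ee_rot']),o['wrist_force'],o['wrist_torque'],o['width'])
```

```text
12.45 [0.508207   0.35326273 0.13951605] [-1.79977961e+02  3.51815571e-02 -7.47235802e+01] [-0.3284922   4.35983198 -1.43096053] [0.95537099 0.02827058 0.05516004] 0.015793793636677433
```

I misplaced columns in that last call: it turned the cap back 6.5° and shifted y by −2 mm, without pressing. I'll undo it, return to the stop and vent again before pressing.

>>> send_rows(
  rows=[0, 2, 0, 0, 0, 1.5, 0, 0, 0, 0, 0, 0, 2, 0, 0, 0, 0, 0, 0, 1.5, 0, 0, 0, 0, 0, 0, 1, 0, 0, 0, 0, 0, 0, 1, 0, 0, 0, 0, 0, 0, 0, 0, 0, 0, 0, 0, 0, 0, 0, 0, 0, 0, 0, 0, 0, 0],
)

```text
time: 13.45
tool_pos: [0.5078, 0.3545, 0.1395]
ee_rot: [3.14, -0.0, -1.182]
wrist_force: [-4.7, -1.4, 1.7]
width: 0.0157
```

>>> send_rows(
  rows=[0, 0, 0, 0, 0, 0, 0, 0, 0, 0, 0, 0, 0, 0, 0, 0, 0, 0, 0, 0, 0, 0, 0, 0, 0, 0, 0, 0, 0, 0, 0, 0, 0, 0, 0, 0, 0, 0, 0, 0, 0, 0, 0, 0, 0, 0, 0, 0, 0, 0, 0, 0, 0, 0, 0, 0],
)

```text
time: 14.45
tool_pos: [0.5078, 0.3545, 0.1395]
ee_rot: [3.14, -0.0, -1.182]
wrist_force: [-4.9, -0.8, 3.0]
width: 0.0155
```

>>> send_rows(
  rows=[0, 0, 0, 0, 0, 0, 0, 0, 0, 0, 0, 0, 0, 0, 0, 0, 0, 0, 0, 0, 0, 0, 0, 0, 0, 0, 0, 0, 0, 0, 0, 0, 0, 0, 0, 0, 0, 0, 0, 0, 0, 0, 0, 0, 0, 0, 0, 0, 0, 0, 0, 0, 0, 0, 0, 0],
)

```text
time: 15.45
tool_pos: [0.5078, 0.3545, 0.1394]
ee_rot: [3.14, -0.0, -1.182]
wrist_force: [-4.0, -1.8, 2.1]
width: 0.0157
```

Run:
```python
from h import *
o=get_obs();print(o['time'],o['tool_pos'],np.degrees(o['ee_rot']),o['wrist_force'],o['wrist_torque'],o['width'])
```

```text
15.45 [0.50783781 0.35451298 0.13944931] [ 1.79936129e+02 -2.58154063e-02 -6.77285417e+01] [-4.03713077 -1.83013297  2.12614558] [-0.3449106   0.95326878 -0.44886821] 0.01567273359210677
```

>>> send_rows(
  rows=[0.3, 0, 0, 0, 0, -1.5, 0, 0, 0, -2, 0, 0, 0, 0, 0, 0, -2, 0, 0, 0, 0, 0, 0, -2, 0, 0, 0, 0, 0, 0, -1, 0, 0, 0, 0, 0, 0, 0, 0, 0, 0, 0, 0, 0, 0, 0, 0, 0, 0, 0, 0, 0, 0, 0, 0, 0],
)

```text
time: 16.45
tool_pos: [0.5092, 0.3555, 0.1344]
ee_rot: [-3.138, 0.001, -1.207]
wrist_force: [-4.4, 0.3, 5.8]
width: 0.0159
```

Run:
```python
from h import *
o=get_obs();print(o['time'],o['tool_pos'],np.degrees(o['ee_rot']),o['wrist_force'],o['wrist_torque'],o['width'])
save('wrist','w6');save('side','s6')
crop('w6',210,90,430,290,3.5,'c10');crop('s6',100,160,320,320,3.5,'c11')
```

```text
16.45 [0.50921892 0.35551118 0.13440854] [-1.79808362e+02  3.15726833e-02 -6.91381440e+01] [-4.38651016  0.3454823   5.80388938] [-0.23490109  0.90001652  0.03590982] 0.015897456052241715
```

View pics/c10.png

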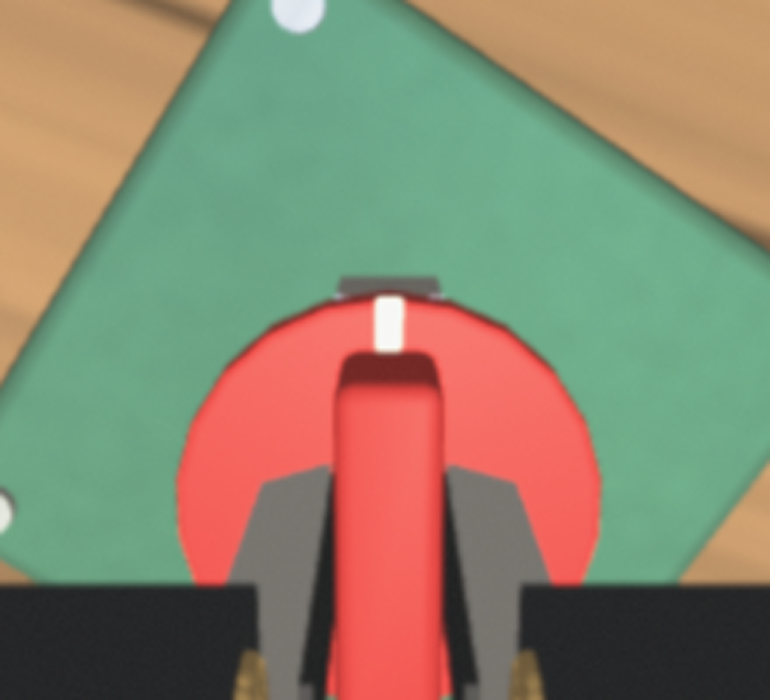

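View pics/c11.png

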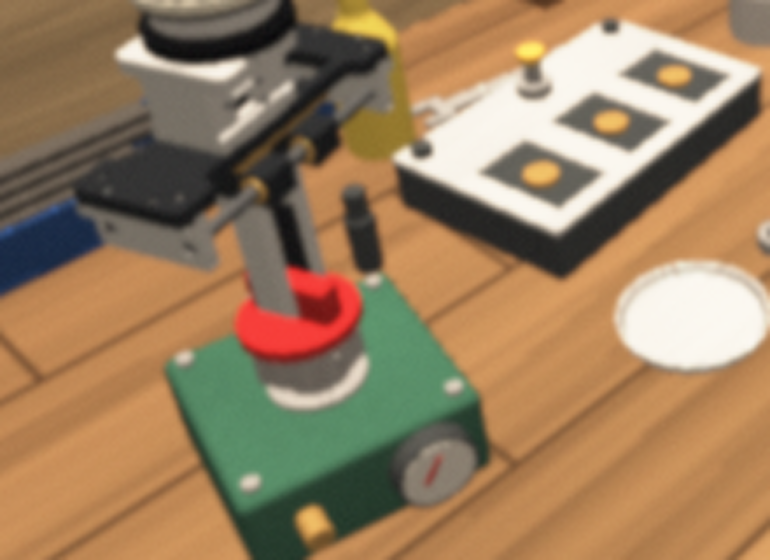

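>>> send_rows(
  rows=[-0.5, 0, -1, 0, 0, 0, 0, 0, 0, -1, 0, 0, 0, 0, 0, 0, -0.5, 0, 0, 0, 0, 0, 0, 0, 0, 0, 0, 0, 0, 0, 0, 0, 0, 0, 0, 0, 0, 0, 0, 0, 0, 0, 0, 0, 0, 0, 0, 0, 0, 0, 0, 0, 0, 0, 0, 0],
)

```text
time: 17.55
tool_pos: [0.5092, 0.3555, 0.1324]
ee_rot: [-3.137, 0.0, -1.207]
wrist_force: [-3.5, -2.4, 6.9]
width: 0.0157
```

Run:
```python
from h import *
o=get_obs();print(o['time'],o['tool_pos'],np.degrees(o['ee_rot']),o['wrist_force'],o['wrist_torque'],o['width'])
```

```text
17.55 [0.5091885  0.35550086 0.13240782] [-1.79737252e+02  1.70888977e-02 -6.91456593e+01] [-3.49481438 -2.40613114  6.94165315] [-0.31069337  0.73647254  0.00170336] 0.01569183067730128
```

>>> send_rows(
  rows=[0, 0, -0.3, 0, 0, 1.5, 0, 0, 0, 0, 0, 0, 2, 0, 0, 0, 0, 0, 0, 2, 0, 0, 0, 0, 0, 0, 2, 0, 0, 0, 0, 0, 0, 2, 0, 0, 0, 0, 0, 0, 0, 0, 0, 0, 0, 0, 0, 0, 0, 0, 0, 0, 0, 0, 0, 0],
)

```text
time: 18.55
tool_pos: [0.5093, 0.3561, 0.1323]
ee_rot: [-3.136, 0.0, -1.041]
wrist_force: [-3.0, -0.5, 6.5]
width: 0.0161
```

Run:
```python
from h import *
o=get_obs();print(o['time'],o['tool_pos'],np.degrees(o['ee_rot']),o['wrist_force'],o['wrist_torque'],o['width'])
save('wrist','w7');
crop('w7',210,90,430,290,3.5,'c12')
```

```text
18.55 [0.50932316 0.35610575 0.13230915] [-1.79671973e+02  2.25546586e-02 -5.96322327e+01] [-2.99368434 -0.46779547  6.52001511] [-0.11133327  0.76994683  0.01204855] 0.016067318225912636
```

View pics/c12.png

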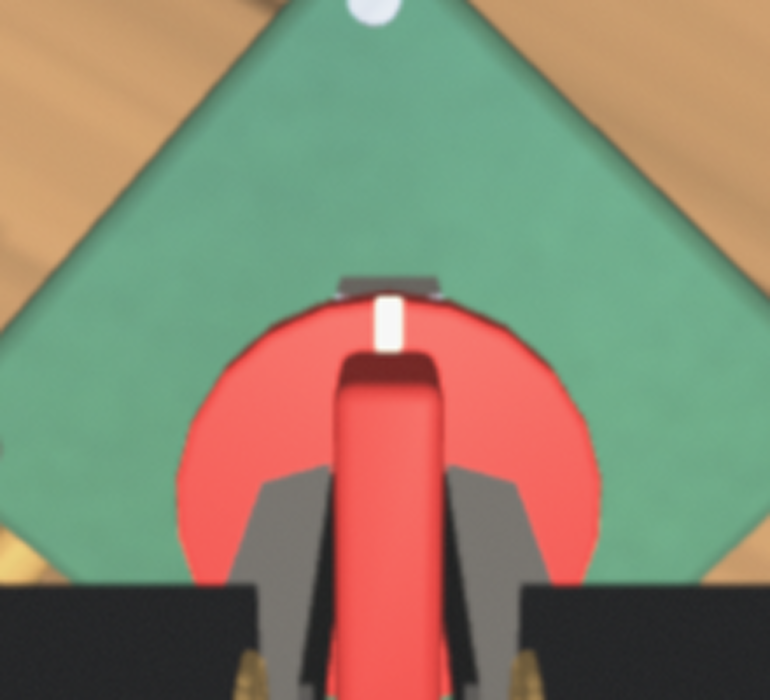

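Past the stop with negligible torque and no slip. Turning on to the end stop.

>>> send_rows(
  rows=[0, 0, 0, 0, 0, 4, 0, 0, 0, 0, 0, 0, 5, 0, 0, 0, 0, 0, 0, 5, 0, 0, 0, 0, 0, 0, 5, 0, 0, 0, 0, 0, 0, 5, 0, 0, 0, 0, 0, 0, 5, 0, 0, 0, 0, 0, 0, 5, 0, 0, 0, 0, 0, 0, 3, 0],
)

```text
time: 19.6
tool_pos: [0.5092, 0.3562, 0.1323]
ee_rot: [-3.137, -0.003, -0.393]
wrist_force: [-3.8, -0.1, 7.8]
width: 0.0159
```

>>> send_rows(
  rows=[0, 0, 0, 0, 0, 1, 0, 0, 0, 0, 0, 0, 1, 0, 0, 0, 0, 0, 0, 1, 0, 0, 0, 0, 0, 0, 1, 0, 0, 0, 0, 0, 0, 0, 0, 0, 0, 0, 0, 0, 0, 0, 0, 0, 0, 0, 0, 0, 0, 0, 0, 0, 0, 0, 0, 0],
)

```text
time: 20.6
tool_pos: [0.5083, 0.3563, 0.1322]
ee_rot: [-3.137, -0.001, -0.326]
wrist_force: [-4.8, 0.2, 7.7]
width: 0.0161
```

Run:
```python
from h import *
o=get_obs();print(o['time'],o['tool_pos'],np.degrees(o['ee_rot']),o['wrist_force'],o['wrist_torque'],o['width'])
save('wrist','w8');
crop('w8',210,90,430,290,3.5,'c13')
```

```text
20.6 [0.50832385 0.35632727 0.13223942] [-1.79756484e+02 -6.92887107e-02 -1.86751794e+01] [-4.81217046  0.19628543  7.68352855] [ 0.01052825  1.17724126 -0.36683693] 0.016064437011916732
```

View pics/c13.png

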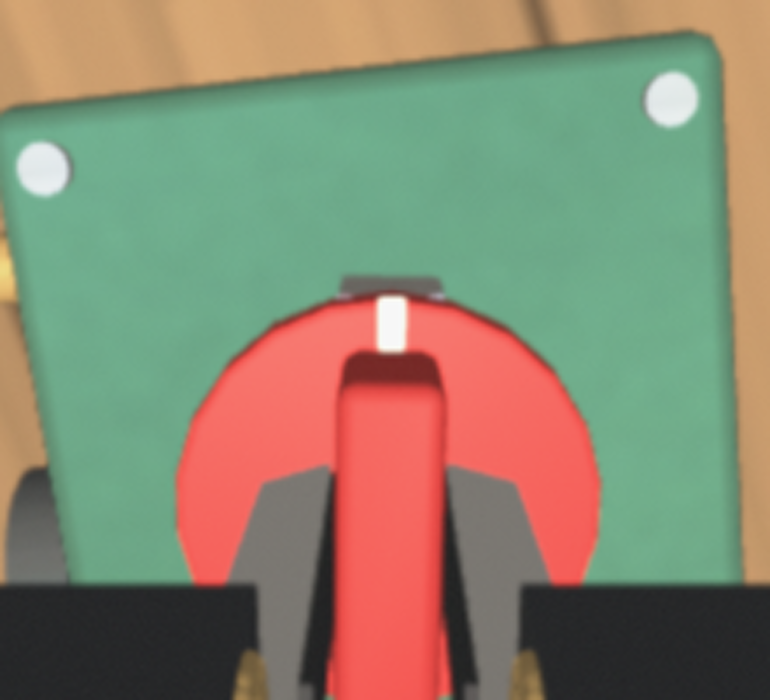

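>>> send_rows(
  rows=[-0.5, 0, 2, 0, 0, -0.5, 0, 0, 0, 4, 0, 0, 0, 0, 0, 0, 4, 0, 0, 0, 0, 0, 0, 4, 0, 0, 0, 0, 0, 0, 4, 0, 0, 0, 0, 0, 0, 0, 0, 0, 0, 0, 0, 0, 0, 0, 0, 0, 0, 0, 0, 0, 0, 0, 0, 0],
)

```text
time: 21.65
tool_pos: [0.5079, 0.354, 0.1473]
ee_rot: [3.14, -0.001, -0.336]
wrist_force: [3.4, -0.6, -7.9]
width: 0.0159
```

Run:
```python
from h import *
o=get_obs();print(o['time'],o['tool_pos'],np.degrees(o['ee_rot']),o['wrist_force'],o['wrist_torque'],o['width'])
```

```text
21.65 [0.50786318 0.3539948  0.14732223] [ 1.79918115e+02 -5.56747681e-02 -1.92550903e+01] [ 3.42150184 -0.57963579 -7.85533454] [-0.02253655 -0.9058894  -0.25760449] 0.01590134896052419
```

Run:
```python
from h import *
save('side','s9');crop('s9',100,160,320,320,3.5,'c14')
save('wrist','w9');crop('w9',210,90,430,290,3.5,'c15')
```

```text
(no output)
```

View pics/c14.png

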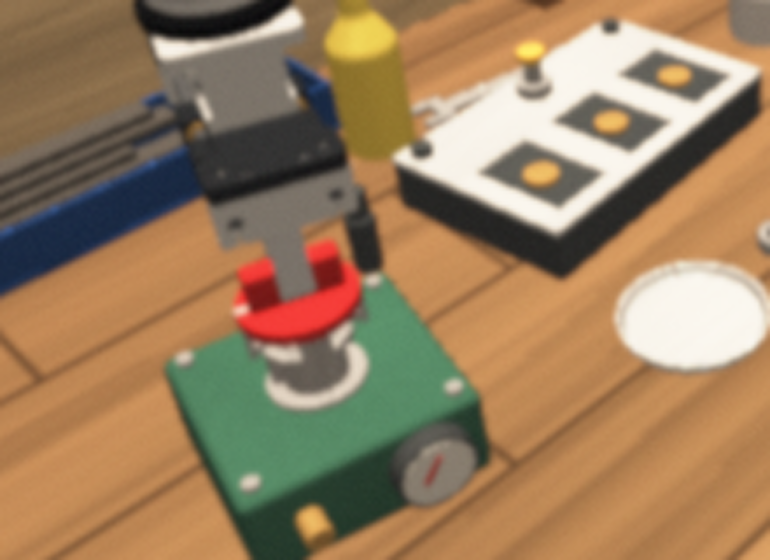

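View pics/c15.png

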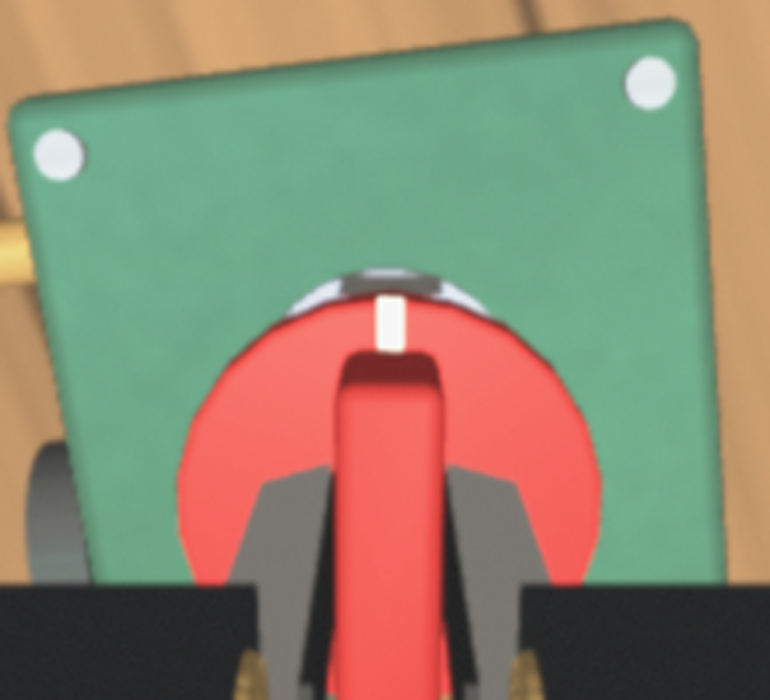

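>>> send_rows(
  rows=[0.6, 0, 2, 0, 0, -0.5, 0, 0, 0, 3, 0, 0, 0, 0, 0, 0, 3, 0, 0, 0, 0, 0, 0, 0, 0, 0, 0, 0, 0, 0, 0, 0, 0, 0, 0, 0, 0, 0, 0, 0, 0, 0, 0, 0, 0, 0, 0, 0, 0, 0, 0, 0, 0, 0, 0, 0],
)

```text
time: 22.75
tool_pos: [0.508, 0.3548, 0.1556]
ee_rot: [3.141, 0.0, -0.344]
wrist_force: [-0.0, 0.2, -2.0]
width: 0.0157
```

Run:
```python
from h import *
o=get_obs();print(o['time'],o['tool_pos'],np.degrees(o['ee_rot']),o['wrist_force'],o['wrist_torque'],o['width'])
```

```text
22.75 [0.50804437 0.3547672  0.15556432] [ 1.79986866e+02  6.62979756e-03 -1.97253164e+01] [-0.01694073  0.23471259 -1.98401125] [-0.00456787 -0.03507585 -0.01518896] 0.015744982443099402
```

>>> send_rows(
  rows=[0, 0, 15, 0, 0, 0, 0, 0, 0, 20, 0, 0, 0, 0, 0, 0, 20, 0, 0, 0, 0, -10, -30, 10, 0, 0, 0, 0, -15, -43, 0, 0, 0, 0, 0, -15, -43, 0, 0, 0, 0, 0, -15, -43, 0, 0, 0, 0, 0, -15, -43, 0, 0, 0, 0, 0],
)

```text
time: 23.75
tool_pos: [0.4378, 0.1516, 0.2223]
ee_rot: [-3.141, -0.002, -0.344]
wrist_force: [0.4, 0.6, -1.3]
width: 0.0158
```

>>> send_rows(
  rows=[-15.5, -42.5, 0, 0, 0, 0, 0, 0, 0, -50, 0, 0, 0, 0, 0, 0, -50, 0, 0, 0, 0, 0, 0, -30, 0, 0, 0, 0, 0, 0, -20, 0, 0, 0, 0, 0, 0, -10, 0, 0, 0, 0, 0, 0, 0, 0, 0, 0, 0, 0, 0, 0, 0, 0, 0, 0],
)

```text
time: 24.75
tool_pos: [0.4237, 0.1105, 0.0622]
ee_rot: [-3.14, -0.003, -0.344]
wrist_force: [-0.5, -0.3, -1.3]
width: 0.0161
```

Run:
```python
from h import *
o=get_obs();print(o['time'],o['tool_pos'],np.degrees(o['ee_rot']),o['wrist_force'],o['wrist_torque'],o['width'])
save('side','s10');crop('s10',230,170,390,300,4.5,'c16')
save('wrist','w10')
```

```text
24.75 [0.42368086 0.11051131 0.06218681] [-1.79929251e+02 -1.43668046e-01 -1.97178404e+01] [-0.46195768 -0.27903466 -1.34008519] [-0.01899828 -0.05244629 -0.02868852] 0.016147156824561772
```

View pics/c16.png

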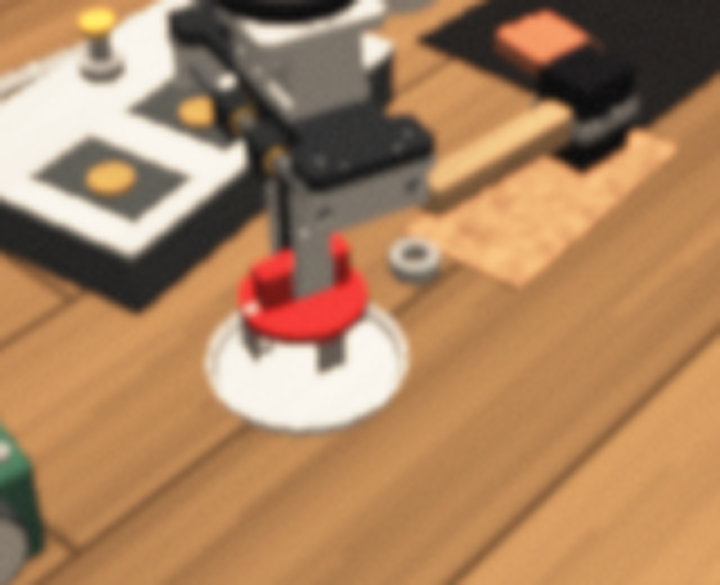

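View pics/w10.png

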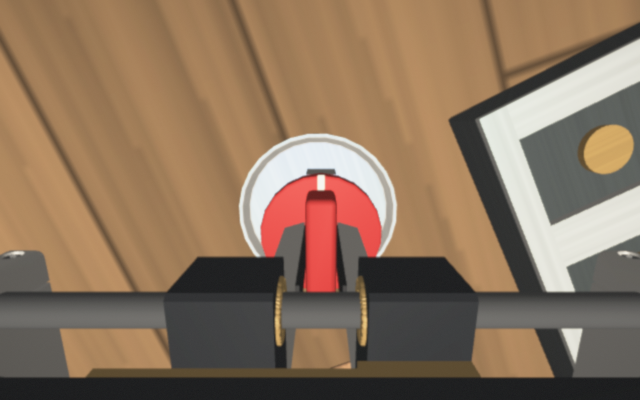

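>>> send_rows(
  rows=[0, 0, -8, 0, 0, 0, 0, 0, 0, -8, 0, 0, 0, 0, 0, 0, -4, 0, 0, 0, 0, 0, 0, -2, 0, 0, 0, 0, 0, 0, 0, 0, 0, 0, 0, 0, 0, 0, 0, 0, 0, 0, 0, 0, 0, 0, 0, 0, 0, 0, 0, 0, 0, 0, 0, 0],
)

```text
time: 25.85
tool_pos: [0.4223, 0.1103, 0.0394]
ee_rot: [3.141, 0.001, -0.344]
wrist_force: [-4.5, 0.4, 5.6]
width: 0.0157
```

>>> send_rows(
  rows=[0, 0, 0.6, 0, 0, 0, 0, 0, 0, 0, 0, 0, 0, 0.5, 0, 0, 0, 0, 0, 0, 0.5, 0, 0, 0, 0, 0, 0, 0.5, 0, 0, 0, 0, 0, 0, 0.5, 0, 0, 5, 0, 0, 0, 0.5, 0, 0, 20, 0, 0, 0, 0.5, 0, 0, 40, 0, 0, 0, 0.5],
)

```text
time: 26.85
tool_pos: [0.4211, 0.1101, 0.1036]
ee_rot: [3.14, 0.004, -0.344]
wrist_force: [0.8, -0.4, -0.3]
width: 0.0472
```

>>> send_rows(
  rows=[0, 0, 50, 0, 0, 0, 1, 0, 0, 50, 0, 0, 0, 1, 0, -40, 20, 0, 0, 0, 1, 0, -40, 0, 0, 0, 0, 1, 0, -40, 0, 0, 0, 0, 1, 0, 0, 0, 0, 0, 0, 1, 0, 0, 0, 0, 0, 0, 1, 0, 0, 0, 0, 0, 0, 1],
)

```text
time: 27.85
tool_pos: [0.4226, -0.0087, 0.2244]
ee_rot: [-3.141, -0.0, -0.343]
wrist_force: [0.3, -0.3, -0.5]
width: 0.0939
```

Run:
```python
from h import *
o=get_obs();print(o['time'],o['tool_pos'],np.degrees(o['ee_rot']),o['joint_positions'],o['wrist_force'])
save('top','t11');save('wrist','w11');save('side','s11')
crop('t11',150,110,480,250,2.4,'c17')
crop('s11',230,170,390,300,4.5,'c18')
```

```text
27.85 [ 0.42261013 -0.00868448  0.22438197] [-1.79977432e+02 -3.72306157e-03 -1.96290121e+01] [-1.55165255e-01 -2.03455036e-01  1.60941448e+00  3.80024826e-04
  1.73549597e+00  1.87487955e-01] [ 0.29343206 -0.3406505  -0.52784398]
```

View pics/c17.png

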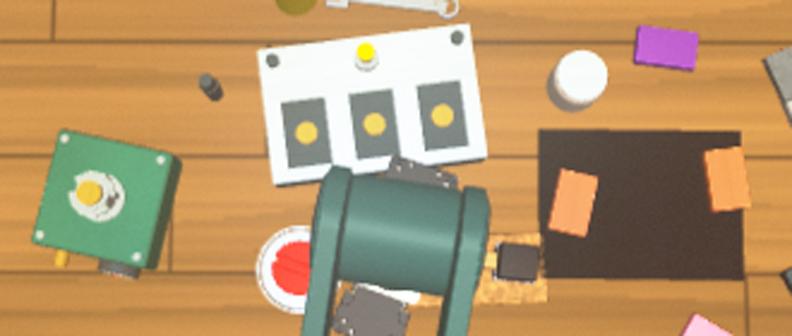

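View pics/c18.png

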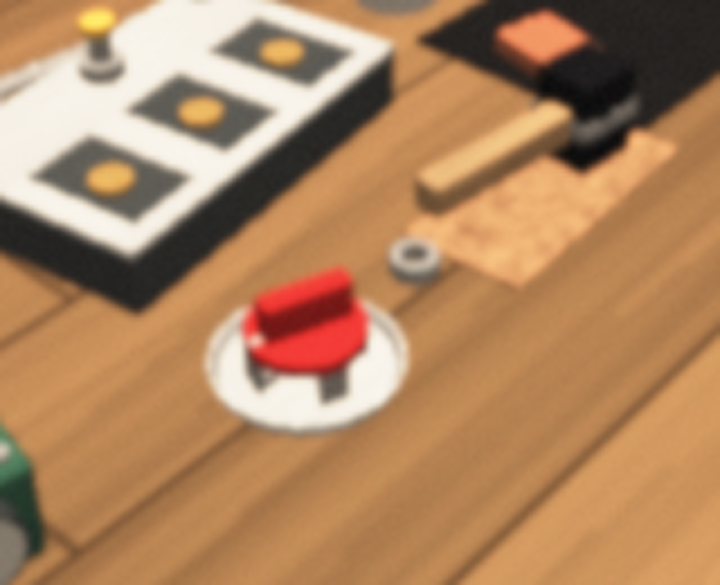

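View pics/w11.png

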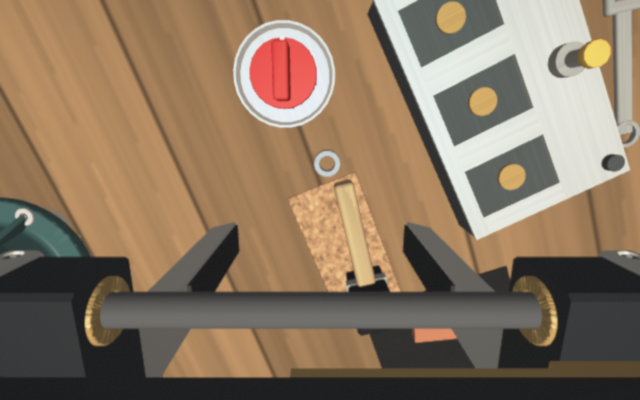

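Side view: the cap stands upright in the dish at about (305,330 in the crop). The neck is bare in the top view. The copper-orange plates are still on the mat; the look-alikes are purple and pink. Next is plate A, the left one on the mat.

>>> send_rows(
  rows=[11, -30, -5, 0, 0, -10.3, 1, 11, -30, -10, 0, 0, -10.3, 1, 11, -30, -15, 0, 0, -10.3, 1, 11, -30, -15, 0, 0, -10.3, 1, 11, -30, -15, 0, 0, -10.3, 1, 11, -30, -15, 0, 0, -10.3, 1, 10, -30, -15, 0, 0, -10.3, 1, 10, -29, -14, 0, 0, -10.2, 1],
)

```text
time: 29.0
tool_pos: [0.5091, -0.249, 0.1196]
ee_rot: [3.141, 0.0, -1.786]
wrist_force: [0.0, 0.3, -0.3]
width: 0.094
```

>>> send_rows(
  rows=[0, 0, 0, 0, 0, 0, 1, 0, 0, 0, 0, 0, 0, 1, 0, 0, 0, 0, 0, 0, 1, 0, 0, 0, 0, 0, 0, 1, 0, 0, 0, 0, 0, 0, 1, 0, 0, 0, 0, 0, 0, 1, 0, 0, 0, 0, 0, 0, 1, 0, 0, 0, 0, 0, 0, 1],
)

```text
time: 30.0
tool_pos: [0.5085, -0.2487, 0.1202]
ee_rot: [3.141, -0.0, -1.781]
wrist_force: [0.3, 0.8, -0.6]
width: 0.0939
```

Run:
```python
from h import *
o=get_obs();print(o['time'],o['tool_pos'],np.degrees(o['ee_rot']))
save('wrist','w12')
for p in((452,17),(484,101),(512,177)):print('pocket',px('w11',*p,.05))
print('pin',px('w11',596,53,.092))
```

```text
30.0 [ 0.50854567 -0.24867275  0.12024662] [ 1.79991090e+02 -2.03328361e-03 -1.02024283e+02]
pocket [597.  101.6  50. ]
pocket [608.4  14.3  50. ]
pocket [619.  -73.3  50. ]
pin [690.7  25.9  92. ]
```

View pics/w12.png

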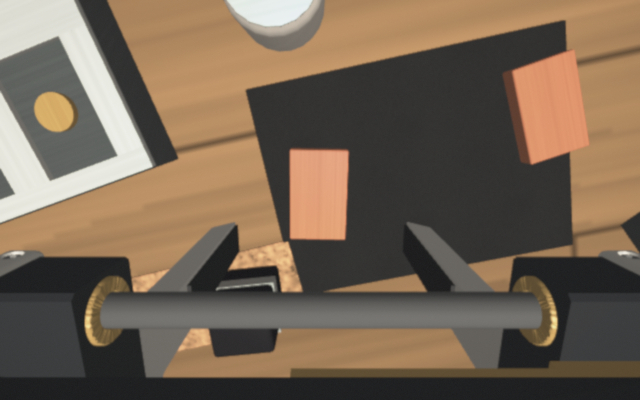

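Run:
```python
from h import *
P=np.array([px('w12',*p,.019) for p in((290,149.5),(349,149.5),(346.5,240),(289,239.5))]);print(P,P.mean(0))
print(np.degrees(np.arctan2(*(P[0]-P[3])[[1,0]])),np.degrees(np.arctan2(*(P[1]-P[2])[[1,0]])))
P=np.array([px('w12',*p,.019) for p in((513,69),(574,52),(588,146),(530,163))]);print(P,P.mean(0))
print(np.degrees(np.arctan2(*(P[0]-P[3])[[1,0]])),np.degrees(np.arctan2(*(P[1]-P[2])[[1,0]])))
```

```text
[[ 553.5 -231.4   19. ]
 [ 543.3 -279.9   19. ]
 [ 464.4 -262.6   19. ]
 [ 475.6 -212.2   19. ]] [ 509.2   -246.525   19.   ]
-13.84572011494479 -12.367238193845822
[[ 578.8 -419.7   19. ]
 [ 581.5 -467.6   19. ]
 [ 504.6 -476.5   19. ]
 [ 500.2 -428.    19. ]] [ 541.275 -447.95    19.   ]
6.0279780692226925 6.601739849918323
```

Plate B has moved about 25 mm since the first picture, so this is the knock the task warned of. It is still on the mat. Now grasping plate A at (509,−247), with its long axis at −13°.

>>> send_rows(
  rows=[0.5, 2, -40, 0, 0, -1, 1, 0, 0, -40, 0, 0, 0, 1, 0, 0, -25, 0, 0, 0, 1, 0, 0, -8, 0, 0, 0, 1, 0, 0, 0, 0, 0, 0, 1, 0, 0, 0, 0, 0, 0, 0.4, 0, 0, 0, 0, 0, 0, 0.4, 0, 0, 0, 0, 0, 0, 0],
)

```text
time: 31.05
tool_pos: [0.5095, -0.247, 0.0082]
ee_rot: [-3.14, -0.001, -1.798]
wrist_force: [0.4, -0.1, 0.5]
width: 0.0678
```

>>> send_rows(
  rows=[0, 0, 0, 0, 0, 0, 0, 0, 0, 0, 0, 0, 0, 0, 0, 0, 0, 0, 0, 0, 0, 0, 0, 0, 0, 0, 0, 0, 0, 0, 5, 0, 0, 0, 0, 0, 0, 20, 0, 0, 0, 0, 0, 0, 40, 0, 0, 0, 0, 0, 0, 40, 0, 0, 0, 0],
)

```text
time: 32.05
tool_pos: [0.5083, -0.2463, 0.1122]
ee_rot: [3.139, 0.001, -1.798]
wrist_force: [0.5, -0.7, -3.5]
width: 0.0496
```

Run:
```python
from h import *
o=get_obs();print(o['time'],o['tool_pos'],np.degrees(o['ee_rot']),o['wrist_force'],o['width'])
save('wrist','w13')
```

```text
32.05 [ 0.50828669 -0.24625684  0.11221134] [ 1.79853153e+02  3.42787526e-02 -1.03023624e+02] [ 0.50560405 -0.73412418 -3.48264866] 0.049613482629019524
```

View pics/w13.png

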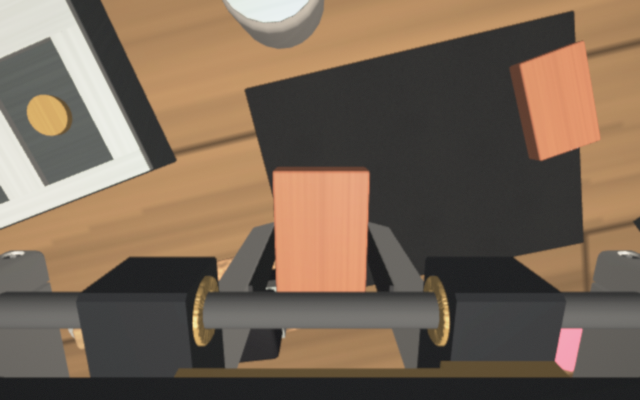

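>>> send_rows(
  rows=[10, 20, 10, 0, 0, 3, 0, 15, 25, 10, 0, 0, 3, 0, 15, 25, 0, 0, 0, 3, 0, 15, 25, 0, 0, 0, 3, 0, 15, 25, 0, 0, 0, 3, 0, 15, 25, 0, 0, 0, 3, 0, 15, 20, 0, 0, 0, 2.4, 0, 10, 7.5, 0, 0, 0, 0, 0],
)

```text
time: 33.1
tool_pos: [0.619, -0.073, 0.1306]
ee_rot: [3.139, 0.001, -1.441]
wrist_force: [0.1, 0.1, -2.7]
width: 0.0494
```

>>> send_rows(
  rows=[0, 0, -15, 0, 0, 0, 0, 0, 0, -15, 0, 0, 0, 0, 0, 0, -10, 0, 0, 0, 0, 0, 0, 0, 0, 0, 0, 0, 0, 0, 0, 0, 0, 0, 0, 0, 0, 0, 0, 0, 0, 0, 0, 0, 0, 0, 0, 0, 0, 0, 0, 0, 0, 0, 0, 0],
)

```text
time: 34.1
tool_pos: [0.6193, -0.0742, 0.0927]
ee_rot: [-3.141, -0.0, -1.442]
wrist_force: [-0.1, 0.3, -3.3]
width: 0.0498
```

Run:
```python
from h import *
o=get_obs();print(o['time'],o['tool_pos'],np.degrees(o['ee_rot']),o['wrist_force'],o['width'])
save('wrist','w14');save('side','s14');crop('s14',200,130,360,260,4.8,'c19')
crop('w14',180,40,460,260,2.8,'c20')
```

```text
34.1 [ 0.61925282 -0.07416735  0.09267577] [-1.79968208e+02 -1.83565754e-02 -8.26184166e+01] [-0.10528767  0.2893856  -3.28143297] 0.049755508803400156
```

View pics/c20.png

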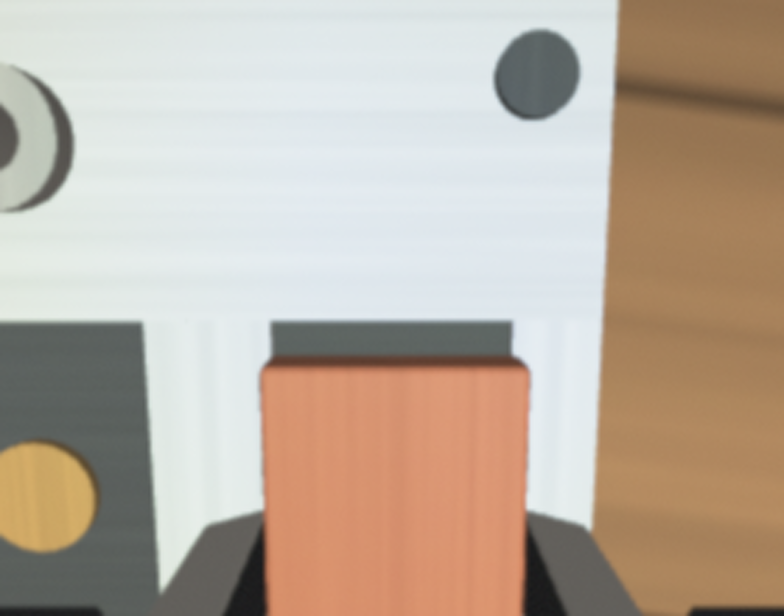

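View pics/c19.png

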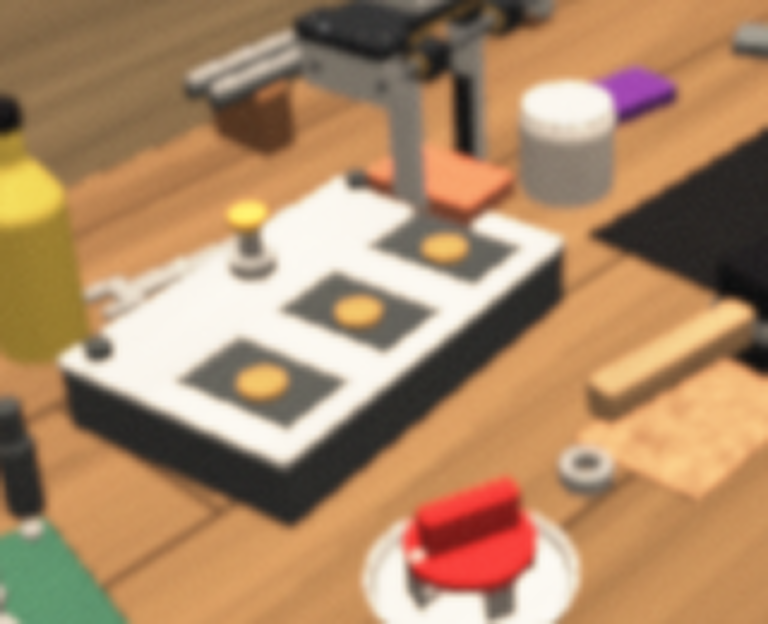

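Run:
```python
from h import *
c=lambda u,v,z:px('w14',180+u/2.8-.3,40+v/2.8-.3,z)
a=(c(271,321,.05)+c(512,321,.05))/2; b=(c(262,366,.1045)+c(528,366,.1045))/2
print('pocket far edge mid',a,c(271,321,.05)-c(512,321,.05),'plate far edge mid',b,c(262,366,.1045)-c(528,366,.1045))
e=np.array([np.cos(np.radians(7.4)),np.sin(np.radians(7.4)),0])
print('pocket c',a-44*e,'plate c',b-40*e, 'delta',(a-44*e-b+40*e))
```

```text
pocket far edge mid [661.65 -67.4   50.  ] [-7.5 57.   0. ] plate far edge mid [659.4  -68.45 104.5 ] [-6.2 48.1  0. ]
pocket c [618.01646886 -73.06700625  50.        ] plate c [619.7331535  -73.60182386 104.5       ] delta [ -1.71668465   0.53481761 -54.5       ]
```

>>> send_rows(
  rows=[-1.2, 0.5, -10, 0, 0, 0, 0, 0, 0, -10, 0, 0, 0, 0, 0, 0, -10, 0, 0, 0, 0, 0, 0, -5, 0, 0, 0, 0, 0, 0, -2, 0, 0, 0, 0, 0, 0, -1, 0, 0, 0, 0, 0, 0, 0, 0, 0, 0, 0, 0, 0, 0, 0, 0, 0, 0],
)

```text
time: 35.2
tool_pos: [0.6181, -0.0737, 0.0547]
ee_rot: [-3.141, -0.0, -1.442]
wrist_force: [-0.3, 0.2, -2.3]
width: 0.0496
```

Run:
```python
from h import *
o=get_obs();print(o['time'],o['tool_pos'],np.degrees(o['ee_rot']),o['wrist_force'],o['wrist_torque'],o['width'])
save('side','s15');crop('s15',200,130,360,260,4.8,'c21')
```

```text
35.2 [ 0.61814957 -0.07371498  0.05473655] [-1.79957379e+02 -1.93820947e-02 -8.26226891e+01] [-0.27022952  0.1816574  -2.29660395] [0.03262009 0.0598424  0.04158264] 0.04960859958697912
```

View pics/c21.png

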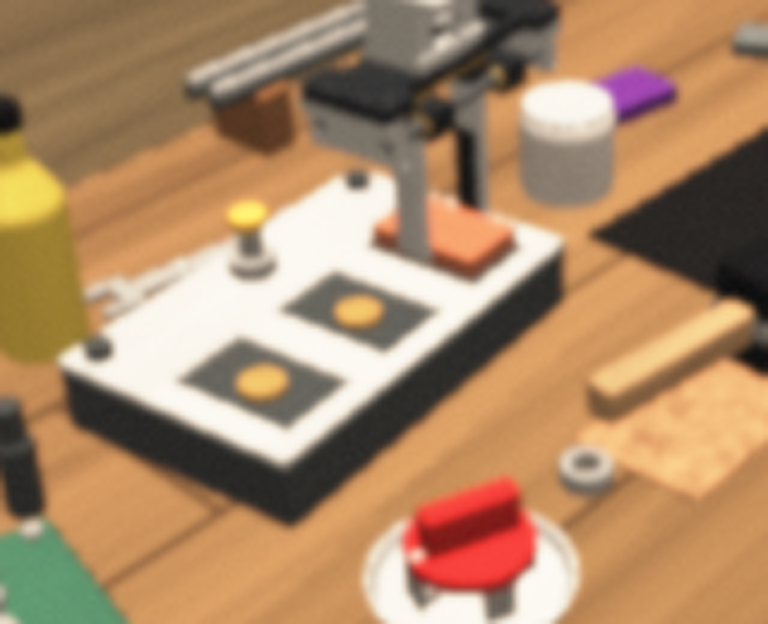

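>>> send_rows(
  rows=[0, 0, -0.5, 0, 0, 0, 0, 0, 0, 0, 0, 0, 0, 0.7, 0, 0, 0, 0, 0, 0, 0.7, 0, 0, 0, 0, 0, 0, 0.7, 0, 0, 0, 0, 0, 0, 0.7, 0, 0, 10, 0, 0, 0, 0.7, 0, 0, 20, 0, 0, 0, 0.7, 0, 0, 30, 0, 0, 0, 0.7],
)

```text
time: 36.25
tool_pos: [0.6177, -0.0736, 0.115]
ee_rot: [3.141, 0.0, -1.442]
wrist_force: [0.6, -0.8, -0.2]
width: 0.0658
```

>>> send_rows(
  rows=[0, 0, 0, 0, 0, 0, 0, 0, 0, 0, 0, 0, 0, 0, 0, 0, 0, 0, 0, 0, 0, 0, 0, 0, 0, 0, 0, 0, 0, 0, 0, 0, 0, 0, 0, 0, 0, 0, 0, 0, 0, 0, 0, 0, 0, 0, 0, 0, 0, 0, 0, 0, 0, 0, 0, 0],
)

```text
time: 37.25
tool_pos: [0.6179, -0.0737, 0.1138]
ee_rot: [-3.142, -0.0, -1.442]
wrist_force: [-0.4, -0.3, 0.5]
width: 0.0004
```

Run:
```python
from h import *
o=get_obs();print(o['time'],o['tool_pos'],np.degrees(o['ee_rot']),o['wrist_force'],o['wrist_torque'],o['width'])
save('side','s16');crop('s16',200,130,360,260,4.8,'c22')
save('wrist','w16')
```

```text
37.25 [ 0.61791476 -0.07368403  0.11384202] [-1.79996857e+02 -7.32964640e-03 -8.26239216e+01] [-0.40802926 -0.34544338  0.54262682] [-0.00150053 -0.01938203 -0.02184928] 0.0003695545658725683
```

View pics/c22.png

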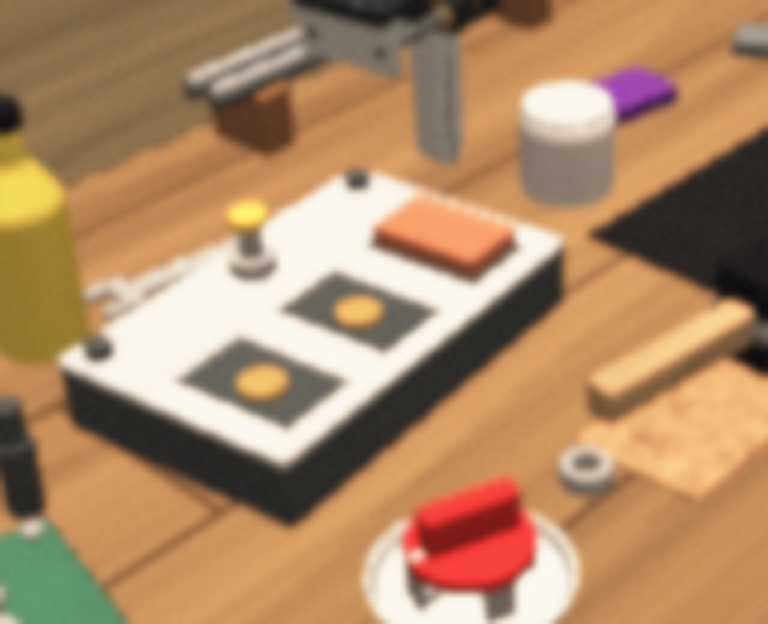

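View pics/w16.png

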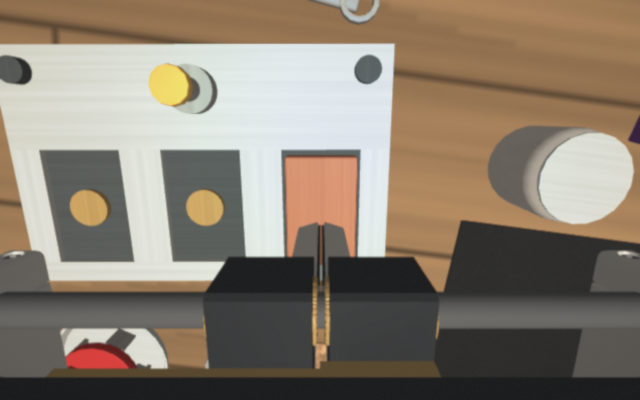

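>>> send_rows(
  rows=[0, 0, -20, 0, 0, 0, 0, 0, 0, -15, 0, 0, 0, 0, 0, 0, -8, 0, 0, 0, 0, 0, 0, -4, 0, 0, 0, 0, 0, 0, -2, 0, 0, 0, 0, 0, 0, -2, 0, 0, 0, 0, 0, 0, -1, 0, 0, 0, 0, 0, 0, 0, 0, 0, 0, 0],
)

```text
time: 38.35
tool_pos: [0.618, -0.0736, 0.0622]
ee_rot: [-3.141, -0.0, -1.442]
wrist_force: [-2.7, 0.7, 3.5]
width: 0.0002
```

Run:
```python
from h import *
o=get_obs();print(o['time'],o['tool_pos'],np.degrees(o['ee_rot']),o['wrist_force'],o['wrist_torque'],o['width'])
```

```text
38.35 [ 0.61796195 -0.07364528  0.06218221] [-1.79977836e+02 -1.14473626e-02 -8.26216016e+01] [-2.6826993   0.72686582  3.48628608] [ 0.12172102  0.57555026 -0.0641727 ] 0.00019339026732312348
```

>>> send_rows(
  rows=[0, 0, -1, 0, 0, 0, 0, 0, 0, -1, 0, 0, 0, 0, 0, 0, -1, 0, 0, 0, 0, 0, 0, 0, 0, 0, 0, 0, 0, 0, 0, 0, 0, 0, 0, 0, 0, 0, 0, 0, 0, 0, 0, 0, 0, 0, 0, 0, 0, 0, 0, 0, 0, 0, 0, 0],
)

```text
time: 39.35
tool_pos: [0.618, -0.0737, 0.0612]
ee_rot: [-3.141, -0.001, -1.442]
wrist_force: [-7.1, 2.3, 11.2]
width: 0.0008
```

Run:
```python
from h import *
o=get_obs();print(o['time'],o['tool_pos'],np.degrees(o['ee_rot']),o['wrist_force'],o['wrist_torque'],o['width'])
```

```text
39.35 [ 0.61798275 -0.0736644   0.06124976] [-1.79946252e+02 -2.86485333e-02 -8.26191001e+01] [-7.07991326  2.27657633 11.20237098] [0.17940203 1.26278014 0.01054033] 0.0007975612398988922
```

>>> send_rows(
  rows=[0, 0, -1, 0, 0, 0, 0, 0, 0, -1, 0, 0, 0, 0, 0, 0, 0, 0, 0, 0, 0, 0, 0, 0, 0, 0, 0, 0, 0, 0, 0, 0, 0, 0, 0, 0, 0, 0, 0, 0, 0, 0, 0, 0, 0, 0, 0, 0, 0, 0, 0, 0, 0, 0, 0, 0],
)

```text
time: 40.35
tool_pos: [0.618, -0.0737, 0.0612]
ee_rot: [-3.14, -0.001, -1.442]
wrist_force: [-9.2, 2.0, 18.4]
width: 0.0002
```

>>> send_rows(
  rows=[0, 0, 5, 0, 0, 0, 0, 0, 0, 15, 0, 0, 0, 0, 0, 0, 30, 0, 0, 0, 0, 0, 0, 40, 0, 0, 0, 0.3, 0, 0, 0, 0, 0, 0, 0.3, 0, 0, 0, 0, 0, 0, 0.3, 0, 0, 0, 0, 0, 0, 0.3, 0, 0, 0, 0, 0, 0, 0.3],
)

```text
time: 41.35
tool_pos: [0.6172, -0.0735, 0.145]
ee_rot: [3.139, 0.001, -1.442]
wrist_force: [1.3, -0.4, 0.2]
width: 0.0279
```

Run:
```python
from h import *
o=get_obs();print(o['time'],o['tool_pos'],np.degrees(o['ee_rot']))
save('side','s17');crop('s17',270,150,360,210,8,'c23')
save('wrist','w17');crop('w17',180,80,460,300,2.8,'c24')
```

```text
41.35 [ 0.61715883 -0.07352088  0.14503763] [ 1.79840003e+02  4.99928922e-02 -8.26220277e+01]
```

View pics/c23.png

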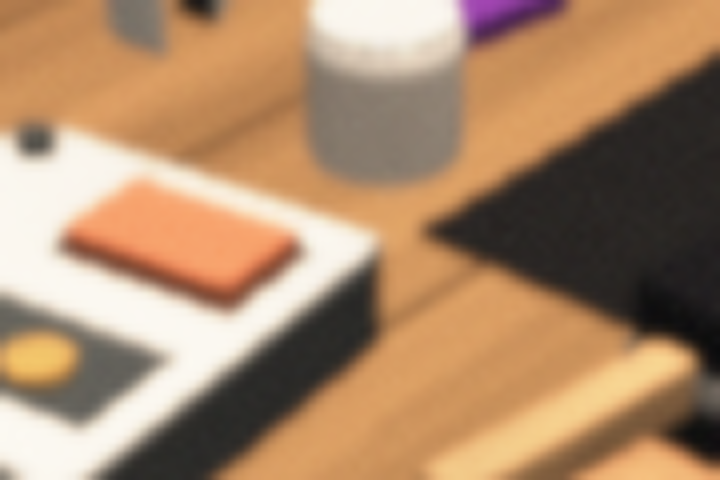

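View pics/c24.png

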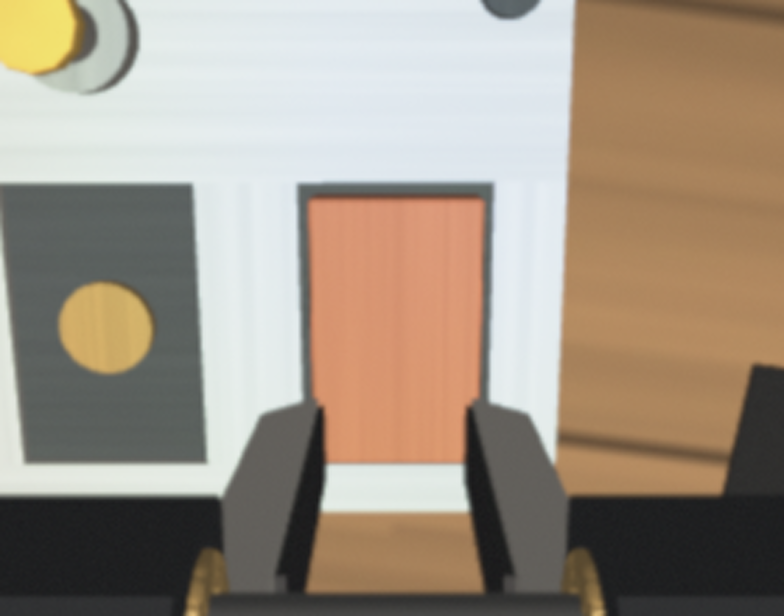

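Plate A sits level and home: it held at tip z = 0.0612 under both 11 N and 18 N. Next is plate B.

>>> send_rows(
  rows=[-10, -40, 0, 0, 0, 0, 1, -11, -55, 0, 0, 0, 0, 1, -11, -55, 0, 0, 0, 0, 1, -11, -55, 0, 0, 0, 0, 1, -11, -55, 0, 0, 0, 0, 1, -11, -55, -8, 0, 0, 0, 1, -11, -45, -8, 0, 0, 0, 1, 0, -14, -8, 0, 0, -1, 1],
)

```text
time: 42.45
tool_pos: [0.5404, -0.4504, 0.1217]
ee_rot: [3.141, 0.0, -1.464]
wrist_force: [-0.4, 0.7, 0.4]
width: 0.0942
```

>>> send_rows(
  rows=[0, 0, 0, 0, 0, 0, 1, 0, 0, 0, 0, 0, 0, 1, 0, 0, 0, 0, 0, 0, 1, 0, 0, 0, 0, 0, 0, 1, 0, 0, 0, 0, 0, 0, 1, 0, 0, 0, 0, 0, 0, 1, 0, 0, 0, 0, 0, 0, 1, 0, 0, 0, 0, 0, 0, 1],
)

```text
time: 43.45
tool_pos: [0.5418, -0.4477, 0.1227]
ee_rot: [3.141, -0.0, -1.46]
wrist_force: [-0.9, 0.3, 0.6]
width: 0.0939
```

Run:
```python
from h import *
o=get_obs();print(o['time'],o['tool_pos'],np.degrees(o['ee_rot']))
save('wrist','w18')
```

```text
43.45 [ 0.54181703 -0.44774247  0.12274669] [ 1.79994002e+02 -1.75121365e-03 -8.36313713e+01]
```

View pics/w18.png

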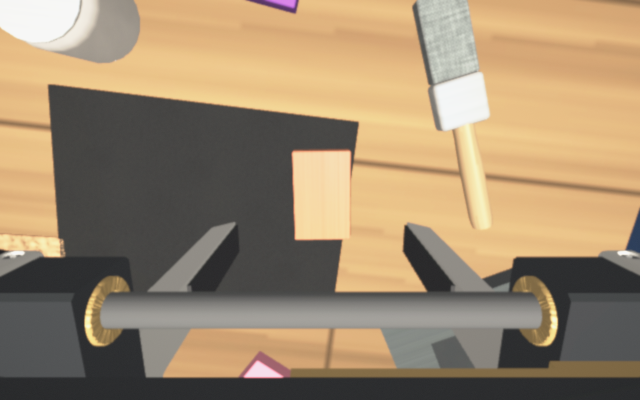

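Run:
```python
from h import *
crop('w18',270,130,370,260,4.5,'c25')
P=np.array([px('w18',*p,.019) for p in((292.5,150),(350.5,150),(350,239.5),(295.5,239.5))]);print(P,P.mean(0))
print(np.degrees(np.arctan2(*(P[0]-P[3])[[1,0]])),np.degrees(np.arctan2(*(P[1]-P[2])[[1,0]])))
save('top','t18');crop('t18',360,110,500,250,4.5,'c26')
```

```text
[[ 578.8 -419.1   19. ]
 [ 584.3 -468.    19. ]
 [ 504.4 -478.2   19. ]
 [ 498.9 -429.2   19. ]] [ 541.6   -448.625   19.   ]
7.204434443060365 7.275004957889249
```

View pics/c25.png

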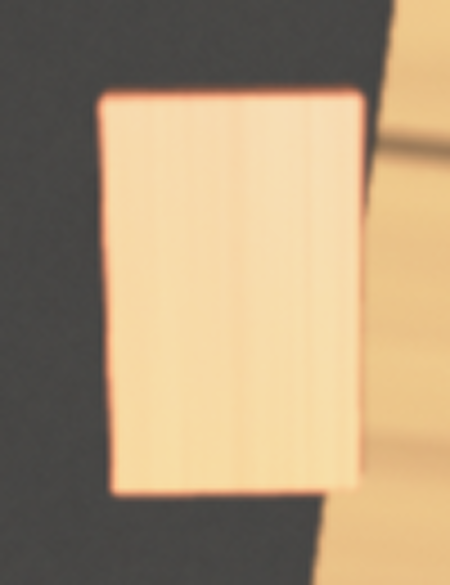

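View pics/c26.png

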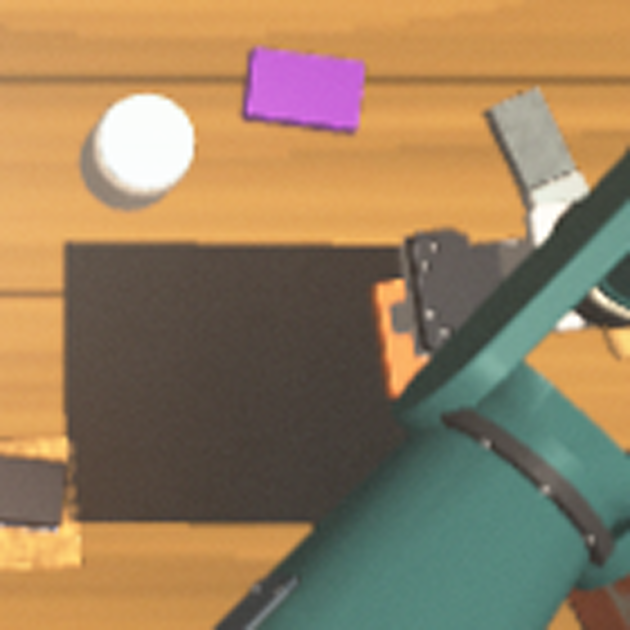

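The only other block under the arm is orange-copper, so this is plate B (the pale tint is glare). Grasping it.

>>> send_rows(
  rows=[0, -1, -40, 0, 0, 1, 1, 0, 0, -40, 0, 0, 0, 1, 0, 0, -25, 0, 0, 0, 1, 0, 0, -10, 0, 0, 0, 1, 0, 0, 0, 0, 0, 0, 1, 0, 0, 0, 0, 0, 0, 0.4, 0, 0, 0, 0, 0, 0, 0.4, 0, 0, 0, 0, 0, 0, 0],
)

```text
time: 44.55
tool_pos: [0.5423, -0.4491, 0.0089]
ee_rot: [-3.141, -0.001, -1.442]
wrist_force: [-0.4, 0.2, -0.5]
width: 0.0675
```

>>> send_rows(
  rows=[0, 0, 0, 0, 0, 0, 0, 0, 0, 0, 0, 0, 0, 0, 0, 0, 0, 0, 0, 0, 0, 0, 0, 0, 0, 0, 0, 0, 0, 0, 5, 0, 0, 0, 0, 0, 0, 20, 0, 0, 0, 0, 0, 0, 50, 0, 0, 0, 0, 0, 0, 50, 0, 0, 0, 0],
)

```text
time: 45.55
tool_pos: [0.5417, -0.4485, 0.1347]
ee_rot: [3.141, 0.0, -1.442]
wrist_force: [0.1, -0.8, -2.6]
width: 0.0499
```

Run:
```python
from h import *
o=get_obs();print(o['time'],o['tool_pos'],np.degrees(o['ee_rot']),o['wrist_force'],o['width'])
save('wrist','w19')
```

```text
45.55 [ 0.54170599 -0.44850202  0.13466329] [ 1.79986615e+02  7.77107820e-03 -8.26236098e+01] [ 0.14420458 -0.75970798 -2.60435016] 0.04987530645949763
```

View pics/w19.png

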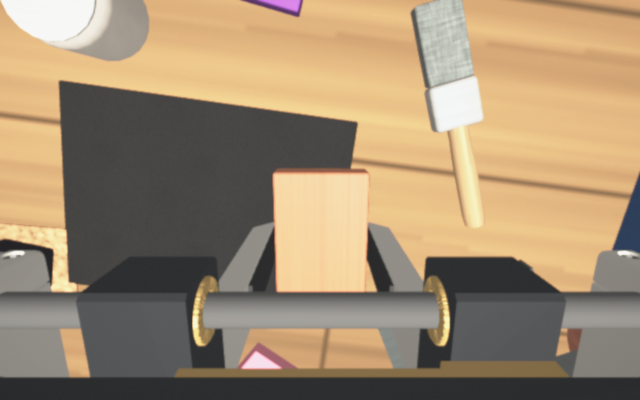

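>>> send_rows(
  rows=[0, 30, 15, 0, 0, 0, 0, 2, 50, 10, 0, 0, 0, 0, 2, 55, 0, 0, 0, 0, 0, 6, 58, 0, 0, 0, 0, 0, 8, 58, 0, 0, 0, 0, 0, 8, 58, 0, 0, 0, 0, 0, 8, 58, 0, 0, 0, 0, 0, 8, 58, 0, 0, 0, 0, 0],
)

```text
time: 46.6
tool_pos: [0.5841, -0.0219, 0.159]
ee_rot: [-3.14, -0.001, -1.442]
wrist_force: [0.6, -0.5, -3.7]
width: 0.0501
```

>>> send_rows(
  rows=[6, 55, 0, 0, 0, 0, 0, 6, 45, 0, 0, 0, 0, 0, 0, 24.5, -20, 0, 0, 0, 0, 0, 0, -25, 0, 0, 0, 0, 0, 0, -20, 0, 0, 0, 0, 0, 0, 0, 0, 0, 0, 0, 0, 0, 0, 0, 0, 0, 0, 0, 0, 0, 0, 0, 0, 0],
)

```text
time: 47.6
tool_pos: [0.5969, 0.1007, 0.0947]
ee_rot: [-3.138, -0.0, -1.442]
wrist_force: [1.0, 0.2, -3.1]
width: 0.0496
```

Run:
```python
from h import *
o=get_obs();print(o['time'],o['tool_pos'],np.degrees(o['ee_rot']),o['wrist_force'],o['width'])
save('wrist','w20');crop('w20',180,40,460,260,2.8,'c27')
```

```text
47.6 [0.59693749 0.10073944 0.09470283] [-1.79816793e+02 -1.39328082e-02 -8.26408990e+01] [ 1.00029798  0.23638179 -3.10139958] 0.04957021035767029
```

View pics/c27.png

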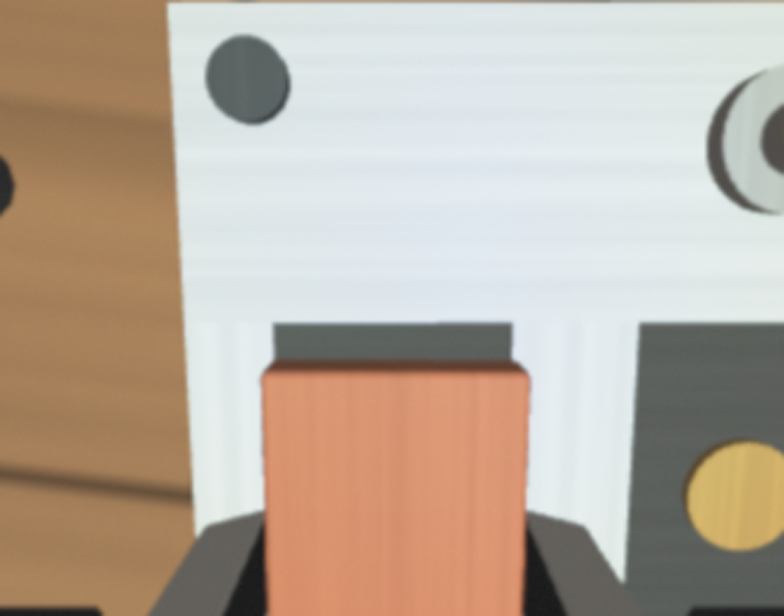

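Run:
```python
from h import *
c=lambda u,v,z:px('w20',180+u/2.8-.3,40+v/2.8-.3,z)
a=(c(273.5,322,.05)+c(513,322,.05))/2; b=(c(262,371,.1065)+c(529,371,.1065))/2
e=np.array([np.cos(np.radians(7.4)),np.sin(np.radians(7.4)),0])
print('pocket c',a-44*e,'plate c',b-40*e, 'delta',(a-44*e-b+40*e),get_obs()['tool_pos'])
```

```text
pocket c [595.36646886 101.43299375  50.        ] plate c [596.4831535  101.09817614 106.5       ] delta [ -1.11668465   0.33481761 -56.5       ] [0.59677185 0.10073848 0.09444866]
```

>>> send_rows(
  rows=[-0.8, 0.4, -10, 0, 0, 0, 0, 0, 0, -10, 0, 0, 0, 0, 0, 0, -10, 0, 0, 0, 0, 0, 0, -5, 0, 0, 0, 0, 0, 0, -3, 0, 0, 0, 0, 0, 0, -1, 0, 0, 0, 0, 0, 0, 0, 0, 0, 0, 0, 0, 0, 0, 0, 0, 0, 0],
)

```text
time: 48.65
tool_pos: [0.5953, 0.1012, 0.0547]
ee_rot: [-3.141, -0.0, -1.442]
wrist_force: [-2.8, -0.3, 3.2]
width: 0.0496
```

Run:
```python
from h import *
o=get_obs();print(o['time'],o['tool_pos'],np.degrees(o['ee_rot']),o['wrist_force'],o['wrist_torque'],o['width'])
save('side','s21');crop('s21',200,130,360,260,4.8,'c28')
```

```text
48.65 [0.59533559 0.10123831 0.05467692] [-1.79949589e+02 -9.70770293e-03 -8.26237001e+01] [-2.76474637 -0.33483449  3.23198396] [0.01761701 0.59376972 0.01608454] 0.049614823832905414
```

View pics/c28.png

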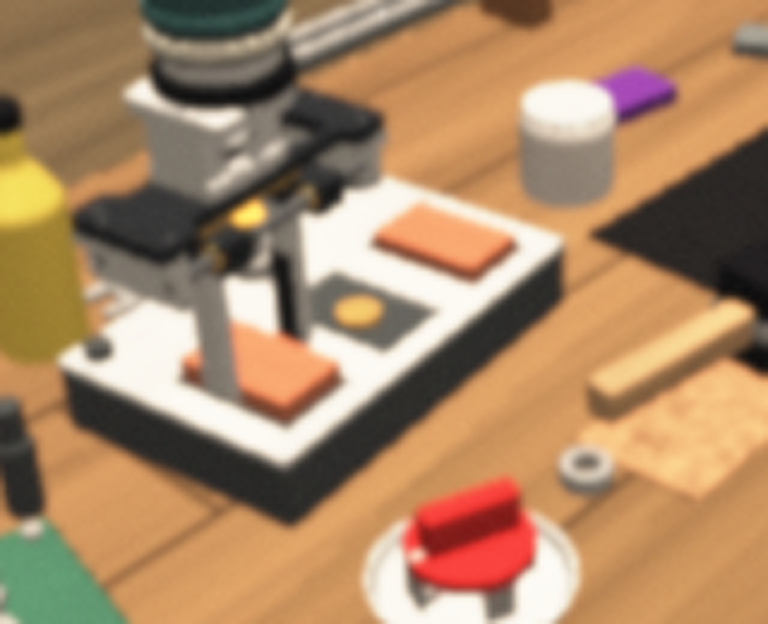

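Plate B is on its ejector in the left pocket, in light contact. Release, close the fingers and press.

>>> send_rows(
  rows=[0, 0, 0, 0, 0, 0, 0.7, 0, 0, 0, 0, 0, 0, 0.7, 0, 0, 0, 0, 0, 0, 0.7, 0, 0, 0, 0, 0, 0, 0.7, 0, 0, 10, 0, 0, 0, 0.7, 0, 0, 20, 0, 0, 0, 0.7, 0, 0, 20, 0, 0, 0, 0.7, 0, 0, 0, 0, 0, 0, 0],
)

```text
time: 49.7
tool_pos: [0.5969, 0.1014, 0.1068]
ee_rot: [-3.136, -0.0, -1.442]
wrist_force: [-0.0, -0.5, -0.5]
width: 0.0588
```

>>> send_rows(
  rows=[0, 0, 0, 0, 0, 0, 0, 0, 0, 0, 0, 0, 0, 0, 0, 0, 0, 0, 0, 0, 0, 0, 0, 0, 0, 0, 0, 0, 0, 0, 0, 0, 0, 0, 0, 0, 0, 0, 0, 0, 0, 0, 0, 0, 0, 0, 0, 0, 0, 0, 0, 0, 0, 0, 0, 0],
)

```text
time: 50.7
tool_pos: [0.5951, 0.1012, 0.1038]
ee_rot: [-3.142, -0.0, -1.442]
wrist_force: [-0.4, 0.9, 0.1]
width: 0.0003
```

Run:
```python
from h import *
o=get_obs();print(o['time'],o['tool_pos'],np.degrees(o['ee_rot']),o['wrist_force'],o['wrist_torque'],o['width'])
save('wrist','w22');crop('w22',180,80,460,300,2.8,'c29')
```

```text
50.7 [0.59509912 0.10123391 0.10383116] [-1.79997582e+02 -5.73423625e-03 -8.26226606e+01] [-0.43160994  0.85197423  0.12818205] [-0.01648701  0.06539016  0.06867294] 0.00029217789506662235
```

View pics/c29.png

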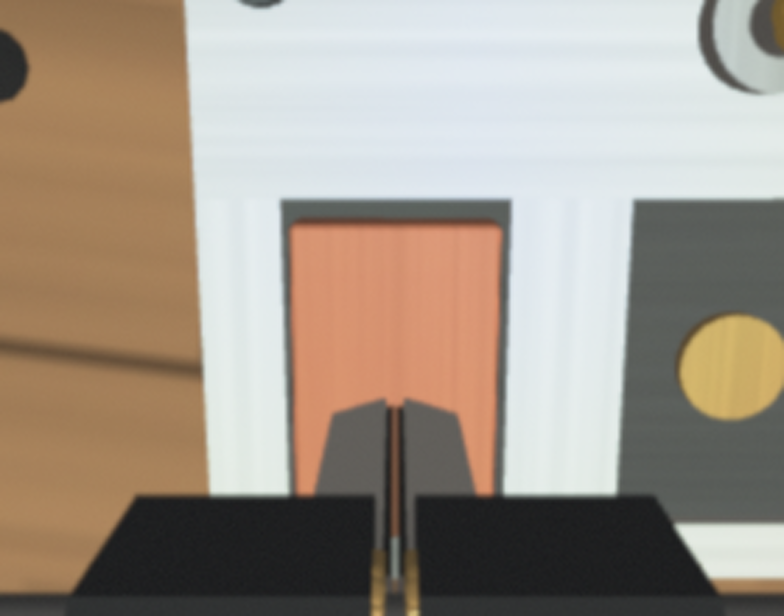

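>>> send_rows(
  rows=[0, 0, -20, 0, 0, 0, 0, 0, 0, -12, 0, 0, 0, 0, 0, 0, -5, 0, 0, 0, 0, 0, 0, -3, 0, 0, 0, 0, 0, 0, -2, 0, 0, 0, 0, 0, 0, -2, 0, 0, 0, 0, 0, 0, -1, 0, 0, 0, 0, 0, 0, 0, 0, 0, 0, 0],
)

```text
time: 51.75
tool_pos: [0.5952, 0.1012, 0.0613]
ee_rot: [-3.14, -0.0, -1.442]
wrist_force: [-6.3, -1.6, 10.2]
width: 0.0005
```

>>> send_rows(
  rows=[0, 0, -1, 0, 0, 0, 0, 0, 0, -1, 0, 0, 0, 0, 0, 0, 0, 0, 0, 0, 0, 0, 0, 0, 0, 0, 0, 0, 0, 0, 0, 0, 0, 0, 0, 0, 0, 0, 0, 0, 0, 0, 0, 0, 0, 0, 0, 0, 0, 0, 0, 0, 0, 0, 0, 0],
)

```text
time: 52.75
tool_pos: [0.5953, 0.1013, 0.0612]
ee_rot: [-3.14, -0.0, -1.442]
wrist_force: [-9.0, -1.8, 16.9]
width: 0.0007
```

Plate B is home too, at the same 0.0612 height under 17 N. Now lift off and look at the mallet.

>>> send_rows(
  rows=[0, 0, 5, 0, 0, 0, 0, 0, 0, 30, 0, 0, 0, 0, 0, 0, 50, 0, 0, 0, 0, -10, -10, 50, 0, 0, 5, 1, -20, -30, 10, 0, 0, 10, 1, -25, -35, 0, 0, 0, 10, 1, -25, -35, 0, 0, 0, 10, 1, -25, -35, 0, 0, 0, 10, 1],
)

```text
time: 53.75
tool_pos: [0.4899, -0.0449, 0.2014]
ee_rot: [-3.141, -0.001, -0.651]
wrist_force: [0.6, -0.4, 0.8]
width: 0.0468
```

>>> send_rows(
  rows=[-25, -35, 0, 0, 0, 10, 1, -20, -25, -20, 0, 0, 10, 1, -11, -8, -20, 0, 0, 10, 1, 0, 0, -20, 0, 0, 2, 1, 0, 0, 0, 0, 0, 0, 1, 0, 0, 0, 0, 0, 0, 1, 0, 0, 0, 0, 0, 0, 1, 0, 0, 0, 0, 0, 0, 1],
)

```text
time: 54.75
tool_pos: [0.4347, -0.1118, 0.1426]
ee_rot: [3.141, -0.002, -0.098]
wrist_force: [-0.9, -0.1, -0.2]
width: 0.0939
```

Run:
```python
from h import *
o=get_obs();print(o['time'],o['tool_pos'],np.degrees(o['ee_rot']),o['wrist_force'])
save('wrist','w23');save('side','s23');crop('s23',200,130,360,260,4.8,'c30')
```

```text
54.75 [ 0.43469184 -0.11181456  0.14255945] [ 1.79975947e+02 -9.02848642e-02 -5.61178306e+00] [-0.88542734 -0.14067842 -0.22541386]
```

View pics/w23.png

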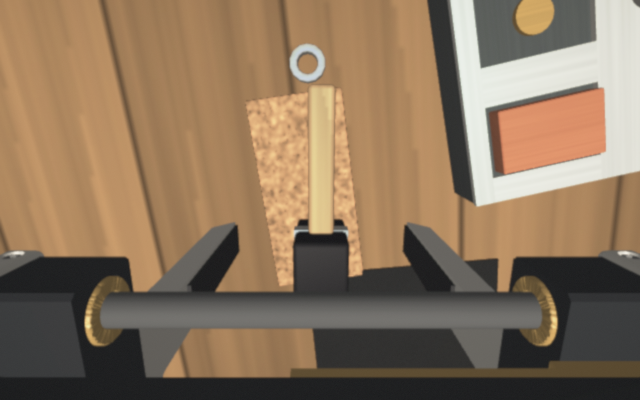

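View pics/c30.png

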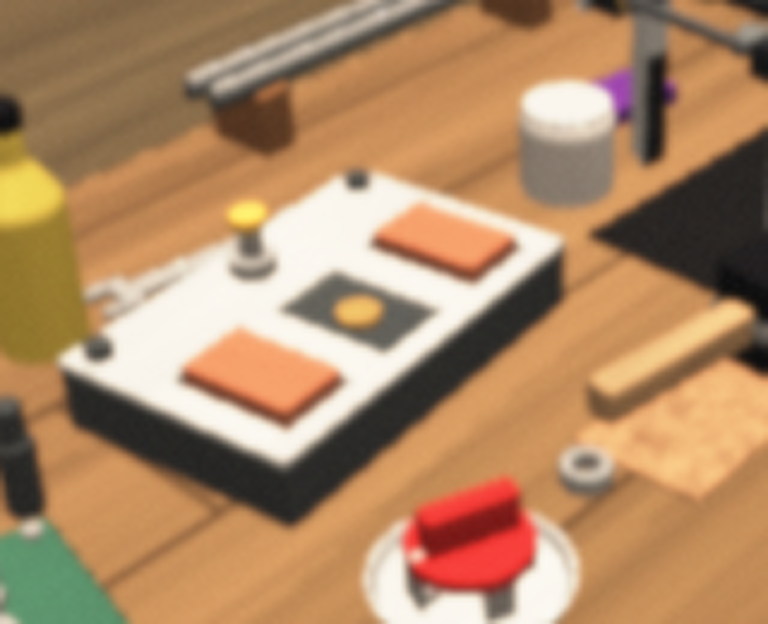

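Run:
```python
from h import *
print('handle far end',px('w23',321.5,87,.051)); print('junction (25 behind axis)',px('w23',321,233,.073),px('w23',321,222,.051))
print('head back top edge',px('w23',295,235,.073),px('w23',347,235,.073))
print([px('w23',*p,.003) for p in((248,102),(340,90),(362,276),(278,286))])
for z in(.05,):print([px('w23',321,v,z) for v in(180,250)])
crop('w23',230,70,410,300,2.6,'c31')
```

```text
handle far end [444.2 -21.9  51. ]
junction (25 behind axis) [ 433.  -133.4   73. ] [ 433.2 -131.3   51. ]
head back top edge [ 412.3 -133.    73. ] [ 453.3 -137.    73. ]
[array([376. , -24.5,   3. ]), array([461.5, -22.2,   3. ]), array([ 469. , -209.9,    3. ]), array([ 379.9, -212.7,    3. ])]
[array([436.7, -95.2,  50. ]), array([ 430.7, -157.2,   50. ])]
```

View pics/c31.png

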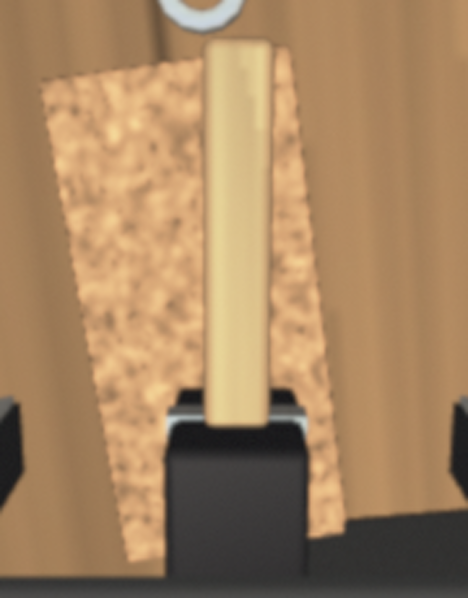

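>>> send_rows(
  rows=[0, -7.5, -40, 0, 0, 0, 1, 0, 0, -40, 0, 0, 0, 1, 0, 0, -30, 0, 0, 0, 1, 0, 0, -13, 0, 0, 0, 1, 0, 0, 0, 0, 0, 0, 0.4, 0, 0, 0, 0, 0, 0, 0.4, 0, 0, 0, 0, 0, 0, 0, 0, 0, 0, 0, 0, 0, 0],
)

```text
time: 55.85
tool_pos: [0.4347, -0.1195, 0.0197]
ee_rot: [3.141, -0.002, -0.098]
wrist_force: [-0.2, 0.3, -0.6]
width: 0.0574
```

>>> send_rows(
  rows=[0, 0, 0, 0, 0, 0, 0, 0, 0, 0, 0, 0, 0, 0, 0, 0, 0, 0, 0, 0, 0, 0, 0, 0, 0, 0, 0, 0, 0, 0, 0, 0, 0, 0, 0, 0, 0, 0, 0, 0, 0, 0, 0, 0, 0, 0, 0, 0, 0, 0, 0, 0, 0, 0, 0, 0],
)

```text
time: 56.85
tool_pos: [0.434, -0.1192, 0.0187]
ee_rot: [-3.142, 0.0, -0.098]
wrist_force: [0.6, 0.4, -0.2]
width: 0.0215
```

Run:
```python
from h import *
o=get_obs();print(o['time'],o['tool_pos'],np.degrees(o['ee_rot']),o['wrist_force'],o['width'])
save('wrist','w24')
```

```text
56.85 [ 0.43403199 -0.11923847  0.01873466] [-1.79997130e+02  3.33100208e-03 -5.62373480e+00] [ 0.58039561  0.41180235 -0.22438739] 0.021543740592638666
```

View pics/w24.png

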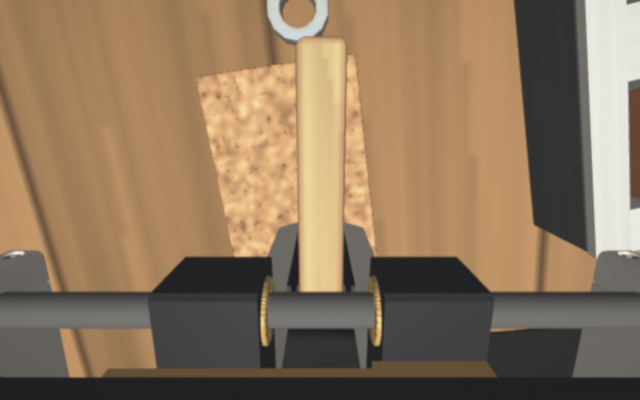

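>>> send_rows(
  rows=[0, 0, 5, 0, 0, 0, 0, 0, 0, 10, 0, 0, 0, 0, 0, 0, 20, 0, 0, 0, 0, 0, 0, 30, 0, 0, 0, 0, 0, 0, 40, 0, 0, 0, 0, 0, 0, 40, 0, 0, 0, 0, 0, 0, 35, 0, 0, 0, 0, 0, 0, 0, 0, 0, 0, 0],
)

```text
time: 57.9
tool_pos: [0.4358, -0.12, 0.2024]
ee_rot: [3.139, -0.007, -0.098]
wrist_force: [0.3, 0.4, -2.9]
width: 0.0217
```

Run:
```python
from h import *
o=get_obs();print(o['time'],o['tool_pos'],np.degrees(o['ee_rot']),o['wrist_force'],o['wrist_torque'],o['width'])
save('wrist','w25');save('side','s25')
print('bottle',px('top0',270,98,.12),px('top0',271,88,.15))
cv2.imwrite('pics/s25b.png',cv2.resize(cv2.imread('pics/s25.png')[80:300,180:500],None,fx=2.4,fy=2.4))
```

```text
57.9 [ 0.43583583 -0.11995488  0.20243203] [179.87433779  -0.42763933  -5.62079323] [ 0.26997705  0.40704255 -2.91624789] [ 0.03427577 -0.06257642 -0.00866073] 0.02174970172986875
bottle [781.3 117.5 120. ] [799.9 111.9 150. ]
```

View pics/w25.png

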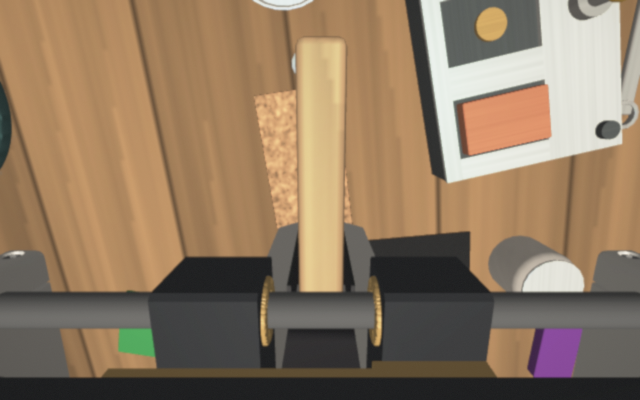

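View pics/s25b.png

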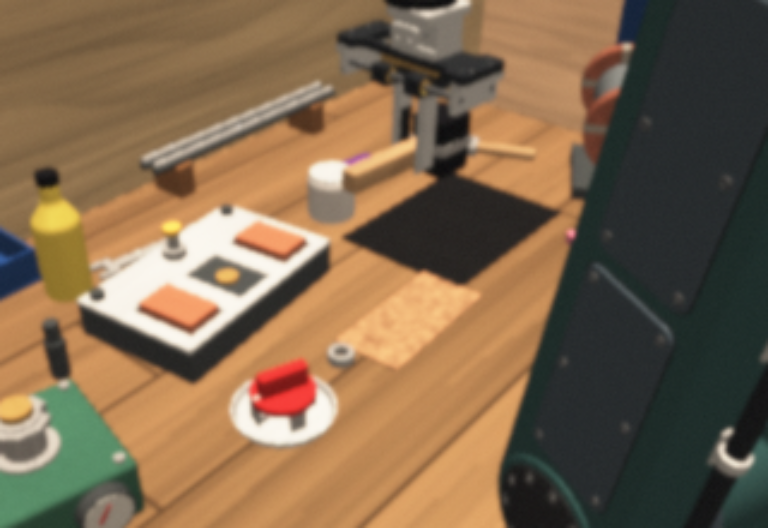

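>>> send_rows(
  rows=[10, 5, 0, 0, 0, 10.5, 0, 20, 12, 0, 0, 0, 10.5, 0, 22, 14, 0, 0, 0, 10.5, 0, 22, 14, 0, 0, 0, 10.5, 0, 22, 14, 0, 0, 0, 10.5, 0, 22, 14, 0, 0, 0, 10.5, 0, 22, 14, 0, 0, 0, 10.5, 0, 22, 14, 0, 0, 0, 10.5, 0],
)

```text
time: 59.0
tool_pos: [0.5953, -0.0177, 0.1952]
ee_rot: [-3.135, 0.001, 1.374]
wrist_force: [-0.4, -0.5, -3.1]
width: 0.0217
```

>>> send_rows(
  rows=[22, 14, 0, 0, 0, 10, 0, 14, 12, 0, 0, 0, 8, 0, 9, 8.6, -10, 0, 0, 3.6, 0, 0, 0, -20, 0, 0, 0, 0, 0, 0, -15, 0, 0, 0, 0, 0, 0, -10, 0, 0, 0, 0, 0, 0, 0, 0, 0, 0, 0, 0, 0, 0, 0, 0, 0, 0],
)

```text
time: 60.0
tool_pos: [0.6414, 0.0161, 0.1446]
ee_rot: [3.14, 0.0, 1.745]
wrist_force: [0.6, -0.3, -3.0]
width: 0.0218
```

Run:
```python
from h import *
o=get_obs();print(o['time'],o['tool_pos'],np.degrees(o['ee_rot']),o['wrist_force'],o['wrist_torque'],o['width'])
save('wrist','w26');save('side','s26');save('top','t26');crop('t26',220,90,380,210,4.8,'c32')
crop('s26',180,100,340,230,4.8,'c33')
```

```text
60.0 [0.64141686 0.01614398 0.14459954] [1.79927277e+02 1.59031434e-02 9.99643423e+01] [ 0.56889733 -0.31875814 -2.95696011] [ 0.06350594 -0.06860774  0.02289793] 0.021823701023685915
```

View pics/w26.png

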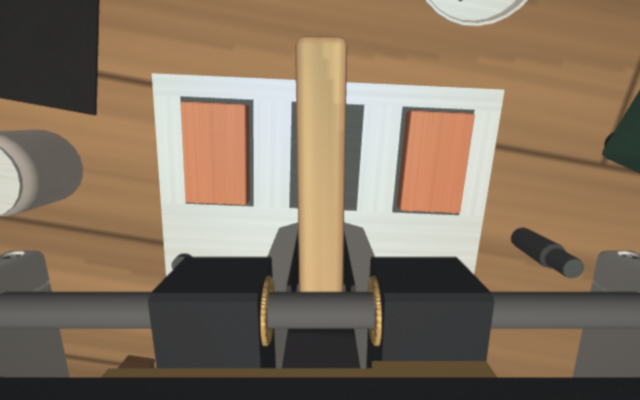

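View pics/c33.png

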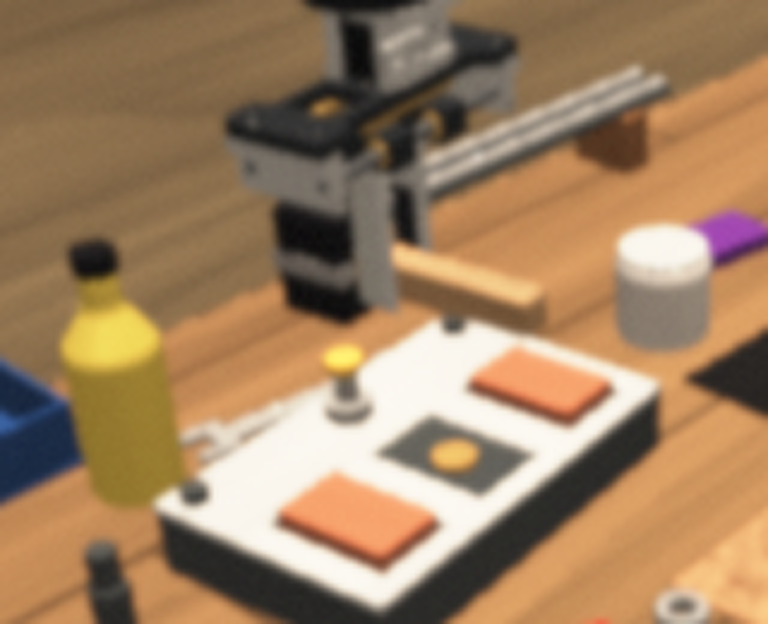

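View pics/c32.png

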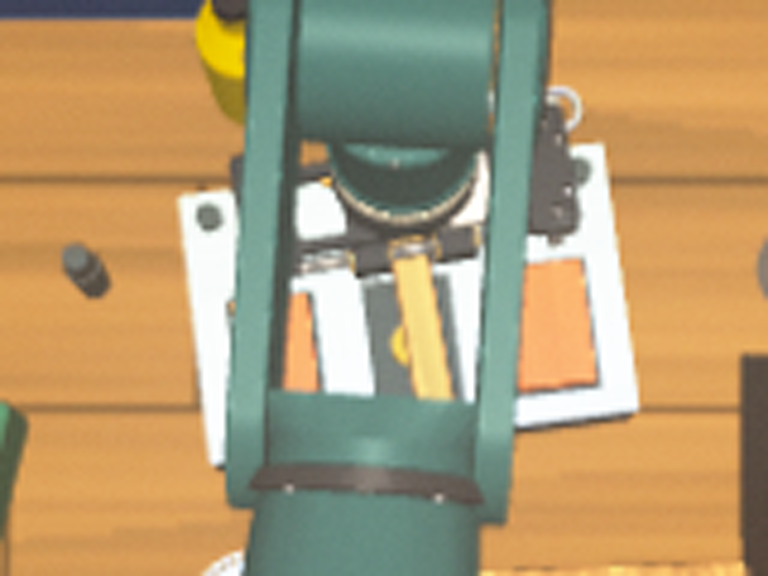

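>>> send_rows(
  rows=[0, 0, -15, 0, 0, 0, 0, 0, 0, -12, 0, 0, 0, 0, 0, 0, -6, 0, 0, 0, 0, 0, 0, -4, 0, 0, 0, 0, 0, 0, -4, 0, 0, 0, 0, 0, 0, -4, 0, 0, 0, 0, 0, 0, 0, 0, 0, 0, 0, 0, 0, 0, 0, 0, 0, 0],
)

```text
time: 61.15
tool_pos: [0.6415, 0.0163, 0.0998]
ee_rot: [3.14, 0.0, 1.745]
wrist_force: [-4.7, 0.0, 6.1]
width: 0.0216
```

Run:
```python
from h import *
o=get_obs();print(o['time'],o['tool_pos'],np.degrees(o['ee_rot']),o['wrist_force'],o['wrist_torque'],o['width'])
save('side','s27');save('wrist','w27')
crop('s27',180,100,340,230,4.8,'c34')
```

```text
61.15 [0.6414501  0.01631743 0.09980504] [1.79922215e+02 1.36837485e-02 9.99794889e+01] [-4.71315189  0.01142421  6.13693359] [0.13824368 0.46761278 0.04690951] 0.021561299603107383
```

View pics/c34.png

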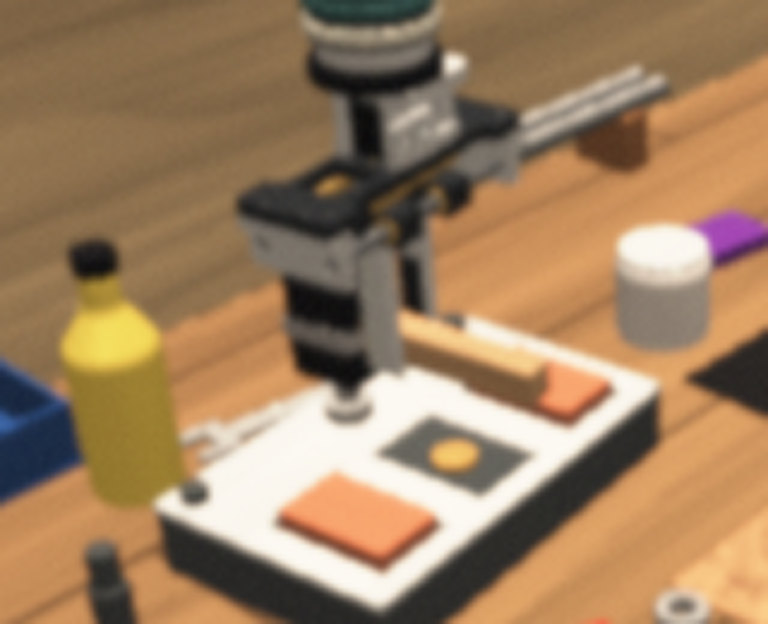

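>>> send_rows(
  rows=[0, 0, -4, 0, 0, 0, 0, 0, 0, -3, 0, 0, 0, 0, 0, 0, -2, 0, 0, 0, 0, 0, 0, -1, 0, 0, 0, 0, 0, 0, 0, 0, 0, 0, 0, 0, 0, 0, 0, 0, 0, 0, 0, 0, 0, 0, 0, 0, 0, 0, 0, 0, 0, 0, 0, 0],
)

```text
time: 62.25
tool_pos: [0.6413, 0.0162, 0.0926]
ee_rot: [3.139, 0.001, 1.745]
wrist_force: [-9.0, 0.1, 14.3]
width: 0.0215
```

Run:
```python
from h import *
o=get_obs();print(o['time'],o['tool_pos'],np.degrees(o['ee_rot']),o['wrist_force'],o['wrist_torque'],o['width'])
save('side','s28');save('wrist','w28')
crop('s28',180,100,340,230,4.8,'c35')
```

```text
62.25 [0.64134427 0.01619624 0.09258121] [1.79866966e+02 4.45292121e-02 9.99788531e+01] [-8.96412842  0.08559624 14.3149535 ] [0.15874423 1.13863143 0.05552441] 0.021530224777984247
```

View pics/c35.png

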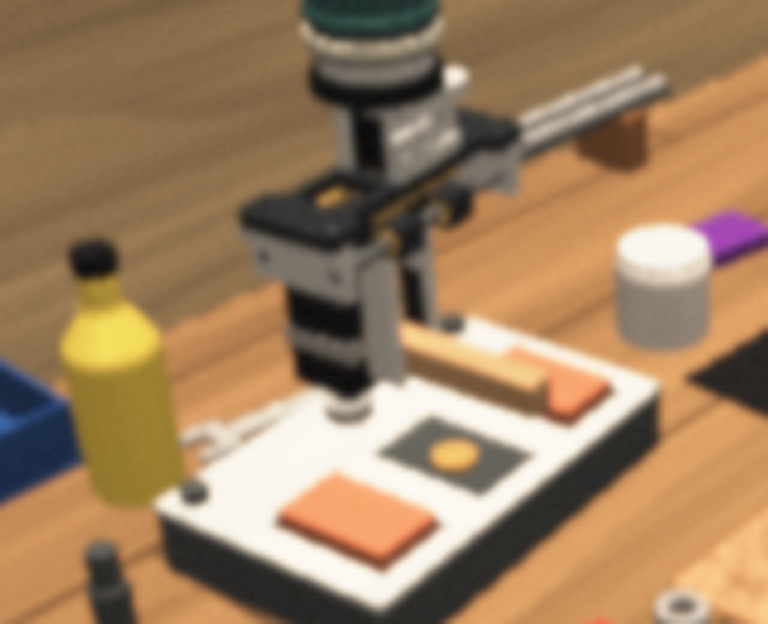

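View pics/w28.png

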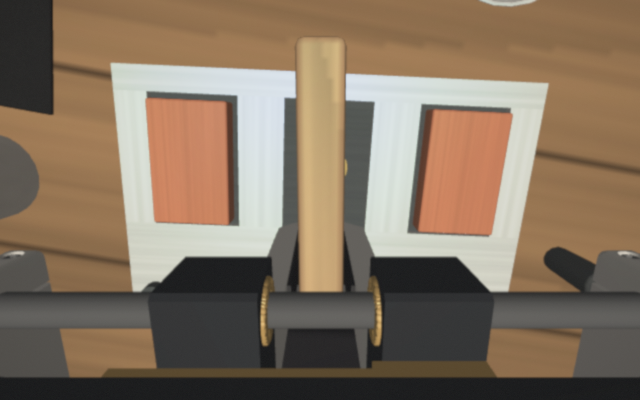

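>>> send_rows(
  rows=[0, 0, -2, 0, 0, 0, 0, 0, 0, 0, 0, 0, 0, 0, 0, 0, 0, 0, 0, 0, 0, 0, 0, 0, 0, 0, 0, 0, 0, 0, 0, 0, 0, 0, 0, 0, 0, 0, 0, 0, 0, 0, 0, 0, 0, 0, 0, 0, 0, 0, 0, 0, 0, 0, 0, 0],
)

```text
time: 63.35
tool_pos: [0.6411, 0.0161, 0.0907]
ee_rot: [3.14, 0.001, 1.745]
wrist_force: [-8.8, -0.6, 14.5]
width: 0.0217
```

>>> send_rows(
  rows=[0, 0, 6, 0, 0, 0, 0, 0, 0, 15, 0, 0, 0, 0, 0, 0, 30, 0, 0, 0, 0, 0, 0, 40, 0, 0, 0, 0, 0, 0, 20, 0, 0, 0, 0, 0, 0, 0, 0, 0, 0, 0, 0, 0, 0, 0, 0, 0, 0, 0, 0, 0, 0, 0, 0, 0],
)

```text
time: 64.35
tool_pos: [0.6403, 0.0164, 0.1954]
ee_rot: [-3.138, -0.001, 1.745]
wrist_force: [1.4, -0.7, -2.5]
width: 0.0218
```

Run:
```python
from h import *
o=get_obs();print(o['time'],o['tool_pos'],np.degrees(o['ee_rot']),o['wrist_force'],o['wrist_torque'],o['width'])
save('side','s29');save('wrist','w29')
crop('s29',200,130,340,230,5.5,'c36')
```

```text
64.35 [0.64028813 0.01637232 0.1954259 ] [-1.79785250e+02 -5.84421318e-02  9.99750955e+01] [ 1.37303962 -0.65738887 -2.50901697] [ 0.08775183 -0.03367893  0.0487504 ] 0.021767064415089757
```

View pics/c36.png

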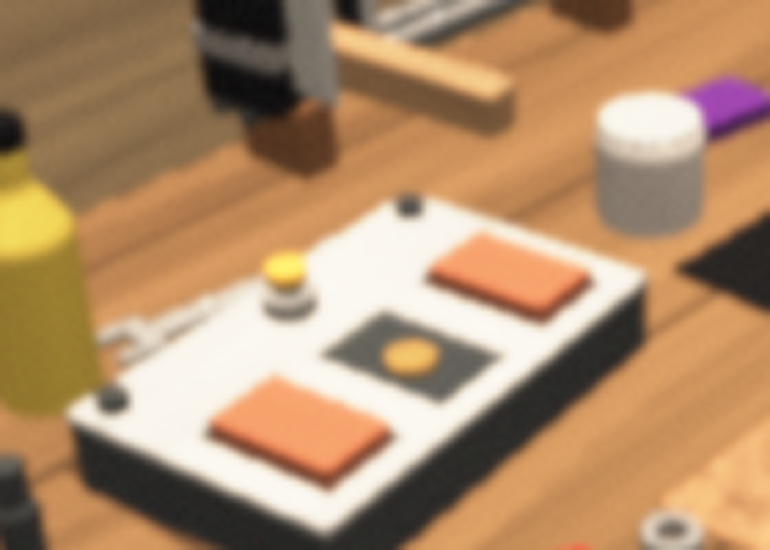

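View pics/w29.png

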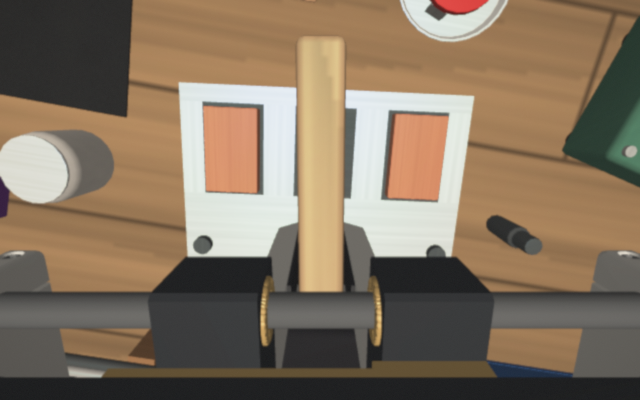

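Run:
```python
from h import *
for z in(.092,.085,.078,.075): print(z,proj('s29',[.6908,.025,z]))
print('obs after',200+285/5.5-.4,130+263/5.5-.4)
crop('side0',235,160,275,195,14,'c37');crop('s29',235,160,275,195,14,'c38')
a=cv2.imread('pics/c37.png');b=cv2.imread('pics/c38.png');cv2.imwrite('pics/c39.png',cv2.resize(np.hstack([a,b]),None,fx=.7,fy=.7))
```

```text
0.092 [250.9 174. ]
0.085 [251.2 176. ]
0.078 [251.4 178.1]
0.075 [251.5 178.9]
obs after 251.4181818181818 177.4181818181818
```

View pics/c39.png

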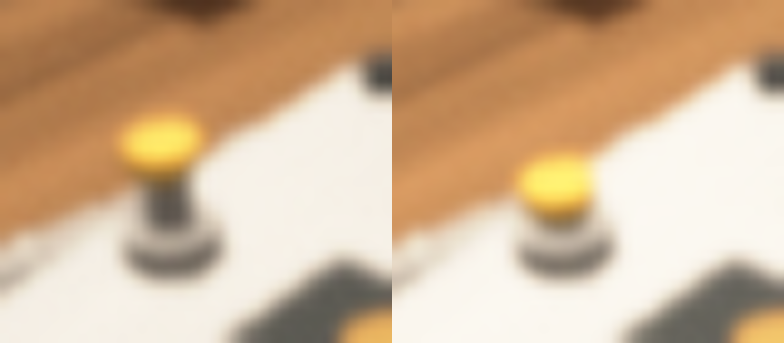

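Side view before and after: the yellow head dropped about 4.1 px, which is about 14 mm, so the pin is home (about 17 N held at the stop). Returning the mallet to its pad.

>>> send_rows(
  rows=[-9, -8.6, 5, 0, 0, -3.6, 0, -14, -12, 0, 0, 0, -8, 0, -22, -14, 0, 0, 0, -10, 0, -22, -14, 0, 0, 0, -10.5, 0, -22, -14, 0, 0, 0, -10.5, 0, -22, -14, 0, 0, 0, -10.5, 0, -22, -14, 0, 0, 0, -10.5, 0, -22, -14, 0, 0, 0, -10.5, 0],
)

```text
time: 65.45
tool_pos: [0.4851, -0.0885, 0.2024]
ee_rot: [-3.141, 0.0, 0.446]
wrist_force: [0.1, -0.9, -3.3]
width: 0.0218
```

>>> send_rows(
  rows=[-22, -14, 0, 0, 0, -10.5, 0, -20, -12, 0, 0, 0, -10.5, 0, -10, -5, 0, 0, 0, -10.5, 0, 0, 0, -40, 0, 0, 0, 0, 0, 0, -40, 0, 0, 0, 0, 0, 0, -30, 0, 0, 0, 0, 0, 0, 0, 0, 0, 0, 0, 0, 0, 0, 0, 0, 0, 0],
)

```text
time: 66.45
tool_pos: [0.4349, -0.1195, 0.0941]
ee_rot: [3.141, -0.002, -0.098]
wrist_force: [0.3, 0.9, -2.0]
width: 0.0216
```

Run:
```python
from h import *
o=get_obs();print(o['time'],o['tool_pos'],np.degrees(o['ee_rot']),o['wrist_force'],o['wrist_torque'],o['width'])
save('side','s30');save('wrist','w30')
crop('s30',280,130,430,250,5,'c40')
```

```text
66.45 [ 0.43490912 -0.1195421   0.0941348 ] [ 1.79969578e+02 -1.27580953e-01 -5.62350746e+00] [ 0.33718441  0.91116826 -1.98018422] [ 0.02033917 -0.05704626  0.021732  ] 0.021606169369057064
```

View pics/c40.png

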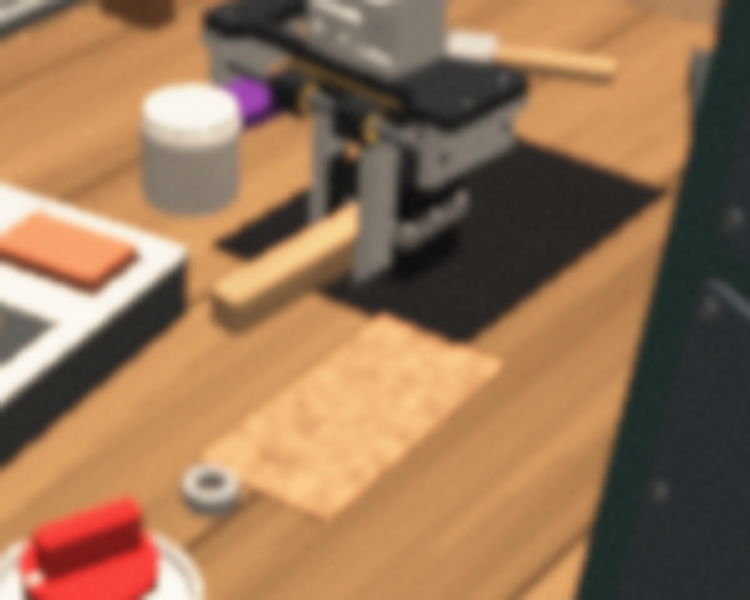

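View pics/w30.png

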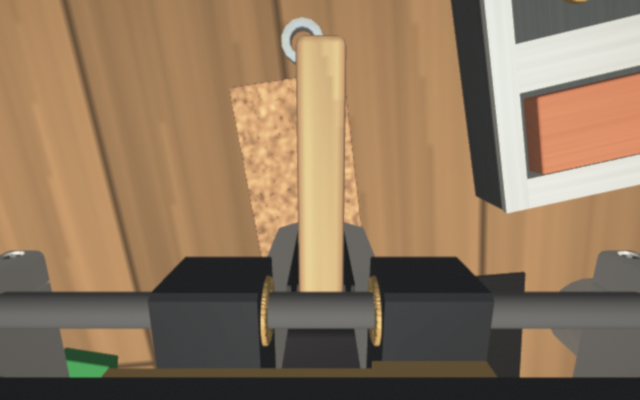

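>>> send_rows(
  rows=[-8, 0, -30, 0, 0, 0, 0, 0, 0, -25, 0, 0, 0, 0, 0, 0, -12, 0, 0, 0, 0, 0, 0, -5, 0, 0, 0, 0, 0, 0, -2, 0, 0, 0, 0, 0, 0, -1, 0, 0, 0, 0, 0, 0, 0, 0, 0, 0, 0, 0, 0, 0, 0, 0, 0, 0],
)

```text
time: 67.55
tool_pos: [0.4264, -0.1194, 0.0182]
ee_rot: [3.141, -0.001, -0.098]
wrist_force: [1.1, -0.1, -3.8]
width: 0.0219
```

>>> send_rows(
  rows=[0, 0, -1, 0, 0, 0, 0, 0, 0, -1, 0, 0, 0, 0, 0, 0, 0, 0, 0, 0, 0, 0, 0, 0, 0, 0, 0, 0, 0, 0, 0, 0, 0, 0, 0, 0, 0, 0, 0, 0, 0, 0, 0, 0, 0, 0, 0, 0, 0, 0, 0, 0, 0, 0, 0, 0],
)

```text
time: 68.55
tool_pos: [0.4264, -0.1193, 0.0169]
ee_rot: [3.141, -0.001, -0.098]
wrist_force: [-2.6, 1.7, 5.7]
width: 0.0216
```

Run:
```python
from h import *
o=get_obs();print(o['time'],o['tool_pos'],np.degrees(o['ee_rot']),o['wrist_force'],o['wrist_torque'],o['width'])
save('side','s31')
crop('s31',280,130,430,250,5,'c41')
```

```text
68.55 [ 0.42639829 -0.1193272   0.0169253 ] [ 1.79990109e+02 -4.24794772e-02 -5.62178201e+00] [-2.60663432  1.69131584  5.73758778] [ 0.24180293  0.47333633 -0.06492192] 0.021577912389297765
```

View pics/c41.png

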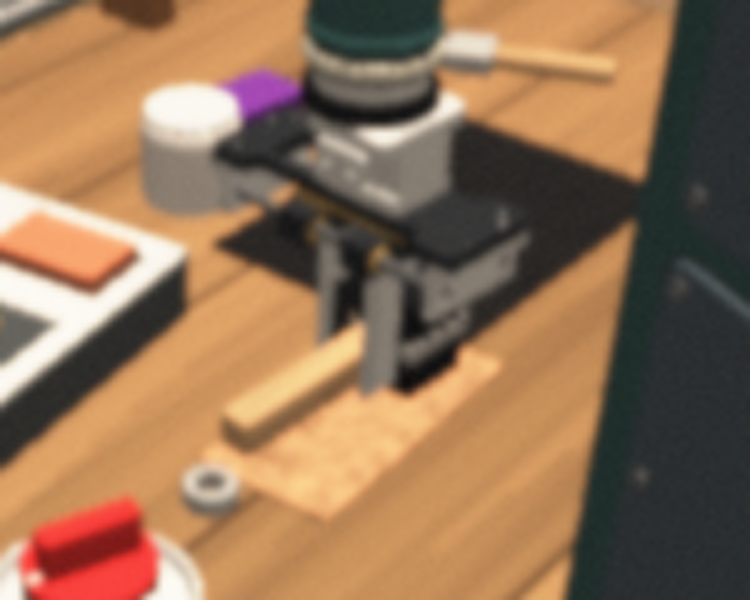

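>>> send_rows(
  rows=[0, 0, 0, 0, 0, 0, 0.3, 0, 0, 0, 0, 0, 0, 0.6, 0, 0, 0, 0, 0, 0, 0.6, 0, 0, 0, 0, 0, 0, 0.6, 0, 0, 0, 0, 0, 0, 0.6, 0, 0, 15, 0, 0, 0, 0.6, 0, 0, 40, 0, 0, 0, 0.6, 0, 0, 50, 0, 0, 0, 0.6],
)

```text
time: 69.6
tool_pos: [0.4254, -0.119, 0.122]
ee_rot: [-3.141, 0.001, -0.098]
wrist_force: [0.1, -0.5, 0.2]
width: 0.0566
```

>>> send_rows(
  rows=[0, 0, 50, 0, 0, 0, 0.6, 0, -40, 30, 0, 0, 0, 0.6, -20, -55, 0, 0, 0, 0, 0.6, -20, -55, 0, 0, 0, 0, 0.6, -20, -55, 0, 0, 0, 0, 0.6, -20, -55, 0, 0, 0, 0, 0.6, 0, 0, 0, 0, 0, 0, 0.6, 0, 0, 0, 0, 0, 0, 0.6],
)

```text
time: 70.6
tool_pos: [0.3462, -0.3789, 0.2015]
ee_rot: [-3.141, -0.001, -0.098]
wrist_force: [0.3, 0.8, -0.1]
width: 0.0561
```

Run:
```python
from h import *
o=get_obs();print(o['time'],o['tool_pos'],o['wrist_force'],o['joint_positions'])
save('top','t32');save('side','s32')
crop('t32',150,90,480,260,2.4,'c42');crop('s32',130,130,410,330,2.8,'c43')
```

```text
70.6 [ 0.34624965 -0.37889782  0.20146053] [ 0.33859562  0.83569548 -0.07651258] [-9.41432009e-01  5.71325524e-03  1.46350066e+00  7.96525591e-04
  1.67205226e+00 -8.42869442e-01]
```

View pics/c42.png

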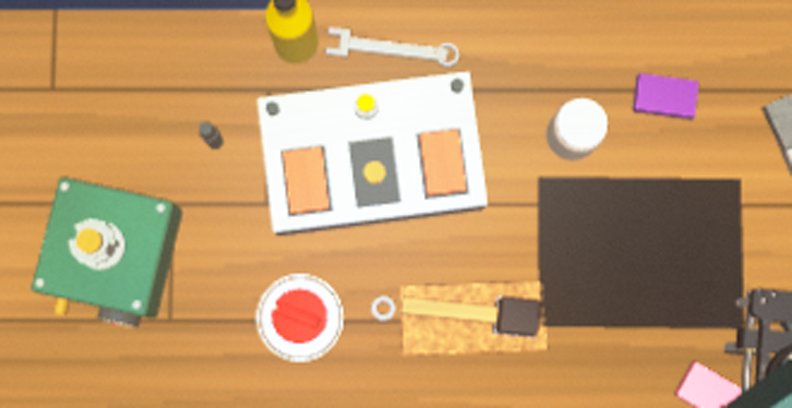

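View pics/c43.png

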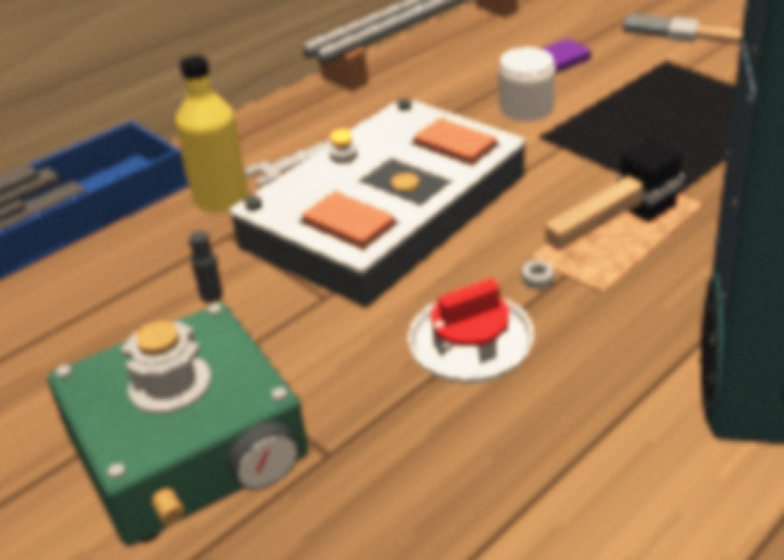

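Everything is in place. One last subpixel check of the pin depth before handing in.

Run:
```python
from h import *
def top(fn):
    im=cv2.imread('pics/'+fn+'.png')[160:195,235:275].astype(float)
    w=np.clip(np.minimum(im[:,:,1],im[:,:,2])-im[:,:,0]-110,0,None)
    y,x=np.mgrid[160:195,235:275]; col=w.sum(1); c=np.cumsum(col)/col.sum()
    return (w*x).sum()/w.sum(),(w*y).sum()/w.sum(),np.interp([.1,.25,.5],c,np.arange(160,195)),w.sum()
for f in('side0','s2','s17','s29','s32'):print(f,top(f))
print([proj('s29',[.6908,.025,z])[1] for z in(.092,.080,.078)])
```

```text
side0 (np.float64(251.07339449541286), np.float64(174.11009174311926), array([172.41923077, 173.02777778, 173.63333333]), np.float64(218.0))
s2 (np.float64(251.08130081300814), np.float64(174.14634146341464), array([172.41      , 173.01595745, 173.67021277]), np.float64(246.0))
s17 (np.float64(251.05), np.float64(174.18076923076924), array([172.40625   , 173.01052632, 173.69473684]), np.float64(260.0))
s29 (np.float64(251.125), np.float64(178.29741379310346), array([176.43773585, 177.06666667, 177.84      ]), np.float64(232.0))
s32 (np.float64(251.17567567567568), np.float64(178.22072072072072), array([176.45306122, 177.07926829, 177.75609756]), np.float64(222.0))
[np.float64(174.0), np.float64(177.5), np.float64(178.1)]
```

```bash
python3 -c "
from bench import *
print(get_obs()['time']); print(close_job())"
```

```text
70.7
the job is handed in; nothing more can be done
None
```

The press is set up and the job was handed in at 70.7 s; `close_job` gives no verdict.

**What I did**
- **Cap:** I turned it anticlockwise to the first stop and held it there unpressed for over two seconds. Then I pressed it down, turned it to the end stop, lifted it off and left it standing upright in the dish.
- **Plates:** Two loose plates were present. I laid them in the right and left pockets and pressed each with the closed fingertips.
- **Lock pin:** I drove it down with the mallet only. This was a steady push rather than a sharp blow.
- **Mallet:** It is back on the cork pad, about 8 mm from where it started.

**Last checks**
- **Plates:** Both stopped at the same tip height of 61.2 mm under about 17–18 N, which matches the seated height. They look level in the pictures.
- **Pin:** Its yellow head dropped 4.1 px in the side view, which is about 14 mm, so it is fully home.
- **Scene:** The final pictures show the neck bare, the cap in the dish, and the nut, tin and punch where they were, with the robot touching nothing.

**What went wrong or disagreed**
- One move call had misplaced numbers and turned the cap back about 6.5° after the first vent, without pressing it. I returned it to the stop and vented again before pressing.
- Lifting the cap briefly met about 6 N extra resistance, which went away after a small correction.
- Plate B was knocked about 25 mm aside during the run, so I measured it again before grasping it.
- While pushing the pin, the mallet slipped about 2 mm in the grip. The hand's height was therefore not a reliable measure of pin depth, and I relied on the pictures instead.

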